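Set out the carver's model that matches the blank

TASK

One of the two sawn-out blanks, owl or hare, stands ready on the long copying board. Open the carrying case right back so that its lid stays open by itself, take out the finished model that matches that blank, and stand it upright on the free end of the board beside the blank, facing any way. Do not let a model drop or fall over, leave the other model lying in the open case, and do not disturb the blanks and tools on the bench.

Things in the scene. Friction and masses are not known exactly. Their poses are not given: they have to be found in the camera images.
- lid (a joint): Angle of the case's clamshell lid (0 shut, 1.95 rad fully open against its stop). Opened by lifting the handle side up and over; it weighs 0.3 kg and moves freely: below about 1.35 rad it falls shut, beyond that it falls open and stays.
- lid_hinge (a point): Middle of the case's hinge line, on the top far edge of its lower half, 42 mm above the bench; hinge line along this frame's y. The case (brown wood, fixed to the bench) is 176 mm deep (x) and 232 mm wide (y); its frame's -x points to the handle side, towards the robot; the frame does not move with the lid. Shut, the case is 76 mm high (lower half 42, lid 34).
- lid_handle (a point): Middle of the brass bail handle on the lid's front: a straight 10 mm round bar, 90 mm long along the hinge direction, its axis 42 mm out from the lid's front face and, with the lid shut, 59 mm above the bench. It moves with the lid, 218 mm from the hinge line along the lid and 17 mm above the hinge's level when shut; when the lid stands open the bar is at its top.
- case_in (a point): Middle of the case's grey-lined inner floor, 8 mm above the bench; same axes as lid_hinge. Inside 160 (x) by 216 mm (y), walls 42 mm high. The models lie on their backs about 48 mm to either side along y, heads to the hinge; which is left varies. Felt bolsters 30 mm high close in their bodies from x = -20 mm to the hinge; only the square feet, at x about -61 to -41 mm, stand free to be gripped across.
- owl_centre (a point): Centre of the finished owl model (squat, round head). Own axes: x foot to head (up when standing), y across, z out of its front. Starts lying on its flat back. 106 mm tall, body 49 deep; 58 wide over the flat wings, 22 to 86 mm from the underside. Foot 20 high, 64 wide, 54 deep, underside 53 mm off along -x; back plane 26 mm off along -z. Loose, 0.14-0.28 kg.
- hare_centre (a point): Centre of the finished hare model (slim, two upright ears). Own axes: x foot to head (up when standing), y across, z out of its front. Starts lying on its flat back. 134 mm tall with ears, body 47 deep; 50 wide over the flat flanks, 20 to 84 mm from the underside. Foot 20 high, 60 wide, 54 deep, underside 67 mm off along -x; back plane 26 mm off along -z. Loose, 0.14-0.28 kg.
- owl_blank: Loose block of pale lime wood band-sawn to a rough owl, standing upright; origin at the centre of its underside, z up, front to its -x (with pencil lines). 116 mm tall, 70 mm wide, 58 mm deep, broad with a shallow notch at the top. One of the two blanks stands on the long copying board, the other on the small offcut board; which is which varies.
- hare_blank: Loose block of pale lime wood band-sawn to a rough hare, standing upright; origin at the centre of its underside, z up, front to its -x (with pencil lines). 147 mm tall, 66 mm wide, 58 mm deep, with two narrow upright ear blocks on top. One of the two blanks stands on the long copying board, the other on the small offcut board; which is which varies.
- board: Copying board, plain wood, 150 mm (x) by 280 mm (y), 20 mm thick, fixed; origin at the centre of its underside on the bench. Its long axis y points roughly to the robot, its x to the case's side.
- work_place (a point): Centre of the far end of the copying board (board -y), on its top, where the blank in work stands.
- free_place (a point): Centre of the free end of the copying board (board +y, nearer the robot), on its top face 20 mm above the bench; 140 mm from work_place; axes as the board. The model goes here.
- offcut: Small fixed board 110 by 120 mm, 20 mm thick, at the right, on which the blank not in work waits; origin at the centre of its underside.
- mallet: Bystander: turned wooden mallet standing on its head, handle up, 82 mm across, 252 mm tall; origin at the centre of its underside.
- gouge_wide: Bystander: wide carving gouge lying on the bench at the far side, 240 mm long, 28 mm high; origin on the bench under its ferrule, handle to its -x.
- gouge_narrow: Bystander: narrow carving gouge lying on the bench at the far side, 240 mm long, 28 mm high; origin on the bench under its ferrule, handle to its -x.
Not all that is in view belongs to the job. Leave any purple look-alike of the hare_blank alone. What is shaped like the owl_blank but red is not meant.

How it is judged:
By the outcome, as a careful person would: the job done as asked, in the order asked, and still so for the second after the job is handed in, with the robot touching nothing.
It also fails if it takes over 69 s, if anything falls off the work surface, if the arm or the gripper's body presses on something with over 40 N, if the wrist force passes 120 N, or if a joint passes its speed limit or range.

ROBOT

A 6-joint arm with a two-finger parallel gripper is mounted at the origin on the work surface. World frame = base frame: x ahead of the robot, y to its left, z up, the work surface at z = 0. Lengths are in mm, angles in degrees, forces in N, time in s.
With the tool pointing down it reaches from about 350 to 850 mm from the base axis. Payload 8.1 kg.
Tool frame: the origin (TCP) lies on the mounting face of the last link; the fingertips stand 173 mm ahead of it and the grasp point (between the pads) lies 155 mm ahead of it; z points along the fingers, y is the direction in which the jaws open and shut (so a half turn about z gives the same grasp; the last joint's range is limited). The gripper opens to 85 mm and grips with 20 to 120 N. Pads are 22 mm wide; open, the fingers measure 114 mm over their backs; the gripper's body (76 mm by 85 mm) begins 54 mm behind the grasp point. The pads swing forward as they close: fully open they stand 13 mm farther back than shut.
Start: joints at [-73.992, 7.471, 85.268, -0, 87.261, -4.893], TCP at [214.078, -560.515, 404.692] pointing down, gripper open.
Joint ranges: [-169.43, 169.43], [-51.17, 129.36], [1.28, 143.12], [-76.62, 256.62], [0, 156.53], [-152.29, 152.29]. Speed limits (degrees/s): [136.94, 136.94, 159.86, 180, 180, 180].

INTERFACE

Orientations are given as [roll, pitch, yaw] about the fixed x, y, z axes, in that order (R = Rz(yaw) Ry(pitch) Rx(roll)).
In Python, from bench import * gives the robot as it stands.
- The arm moves only by the shell command python3 -m jog 'ROWS' [FORCE]. ROWS is JSON, a list of rows, each an object of numbers: "tx", "ty", "tz": the shift along the tool's x, y, z as a fraction of full scale; "ax", "ay", "az": the turn, a rotation vector about the tool's x, y, z as a fraction of full scale; "hand": the opening, from 0 (shut) to 1 (fully open). A call has 1 to 5 rows; each row is the pose to reach, as a shift and turn from the pose commanded when the call began, along the tool's axes at that moment; what a row does not reach only later rows make up. Full scale, the value 1, is 150 mm for a shift and 45 degrees for a turn. A row lasts 1/12 s, in which the tool goes at most 41.7 mm and 7.16 degrees, less where a joint would pass 70% of its speed; a pose out of reach is approached as far as the arm can. A call with a number of a shift or a turn outside -1 to 1 is refused whole. A call with a gripper value outside its range is refused whole. The fingers move at their own pace and stop on an object; FORCE is the grip in N (left out, the last holds). Time passes only in rows, so rows that repeat a pose let the fingers close. It gives the time, the measured TCP pose, the force and the opening at its end, in the units of the state.
- sense(): the state, without advancing time (a new reading comes with each control period).
- snapshot(name): name is "scene" or "side" or "wrist"; returns a dict with "pixels" (420x560x3 uint8, red, green, blue), "z_map" (420x560 float32, mm along the optical axis (not along the pixel's ray), 0 where there is no reading), "intrinsics" (3x3 intrinsics, pixels), "R" (3x3) and "t" (3): a world point X has camera coordinates R X + t. Camera axes: x right, y down, z forward; pixel columns grow to the right and rows downward; lengths in mm; the calibration is good to about 2 mm. A picture is of the moment at which its call begins.
- hand_in(): hands the job in, once; it reports no verdict.
The state is a dict: "time": time; "joint_pos": joint angles; "qd": joint speeds; "joint_efforts": joint torques, N m; "tool_pos": TCP position; "tcp_rot": TCP orientation; "ft_force": force on the tool from outside, world axes, zero at the start; "wrist_torque": the same for the moment, N m; "finger_gap": finger opening in mm.
Only numpy, scipy, OpenCV 4.12 (cv2) and the standard library are available. Lean on these libraries where they do the work, as an engineer would, in place of code of your own. Each camera call takes 0.05 s, during which the arm holds its last target.

## Working session

There is one attempt and no reset: what is moved stays moved. The work goes in short steps, Python scripts to look and compute and a shell command to move; the robot and the scene stay as the last step left them, time stands still between calls to the robot, and variables do not carry over. Pictures are saved under pics/ and viewed, and the job is handed in when it is done.

```bash
mkdir -p pics; ls; cat > h.py <<'E'
import numpy as np, cv2
from bench import *
from scipy.spatial.transform import Rotation as Ro
def snap(name,fn):
    s=snapshot(name); cv2.imwrite('pics/'+fn,s['pixels'][:,:,::-1]); return s
def pts(s):
    z=s['z_map'];K=s['intrinsics'];v,u=np.mgrid[:z.shape[0],:z.shape[1]]
    c=np.stack([(u-K[0,2])/K[0,0]*z,(v-K[1,2])/K[1,1]*z,z],-1)
    w=(c-s['t'])@s['R']; w[z==0]=np.nan; return w
E
python3 - <<'E'
from h import *
for n in ['scene','side','wrist']:
    s=snap(n,n+'0.png'); np.savez(n+'0.npz',**s)
    print(n,s['R'].round(3).tolist(),s['t'].round(1), (-s['R'].T@s['t']).round(0))
print(sense())
E
```

```text
pics
scene [[0.783, 0.622, -0.019], [0.441, -0.575, -0.689], [-0.439, 0.531, -0.725]] [-495.1 -208.8 1577.9] [1173. -650.  990.]
side [[-0.948, -0.317, -0.005], [-0.239, 0.725, -0.646], [0.209, -0.611, -0.763]] [ 579.7  185.9 1095. ] [366. 718. 959.]
wrist [[0.357, -0.934, -0.001], [-0.898, -0.343, 0.275], [-0.258, -0.097, -0.961]] [-600.   -36.2  378.3] [ 279. -536.  373.]
{'time': 0.15, 'joint_pos': array([-7.39921201e+01,  7.50751268e+00,  8.53143598e+01,  2.96723336e-04,
        8.72615976e+01, -4.89258816e+00]), 'qd': array([ 0.01629089, -0.06805592, -0.15435783, -0.02580725, -0.02538985,
       -0.07200982]), 'joint_efforts': array([-3.64037487e-04, -5.70064080e+01, -5.01159596e+01, -7.15510851e-05,
        9.54073534e-03,  2.40226979e-05]), 'tool_pos': array([ 214.02726728, -560.3486864 ,  403.86640903]), 'tcp_rot': array([-1.79916859e+02, -7.41428467e-03,  2.09004483e+01]), 'ft_force': array([ 0.68030195, -1.03433018,  0.04169055]), 'wrist_torque': array([-0.01977995,  0.029194  ,  0.05272169]), 'finger_gap': 85.36400955370608}
```

View pics/scene0.png

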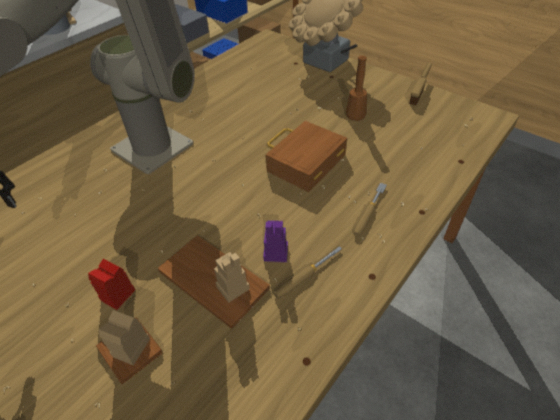

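View pics/side0.png

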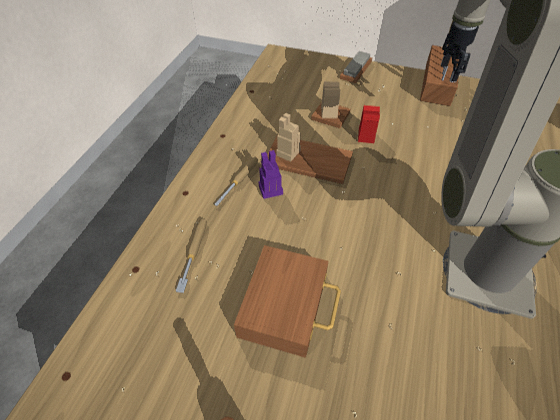

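View pics/wrist0.png

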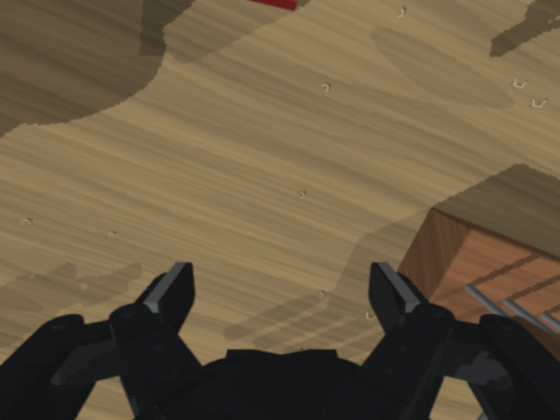

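The blank on the long board, scene (232,276) and side (288,137), has two ear blocks, so it is the hare. The owl blank is on the offcut, scene (124,338). The case, scene (307,155), is shut with its handle towards the robot. The purple and red decoys stand at scene (275,241) and (112,283). Next I measure the case, handle and board.

```bash
python3 - <<'E'
from h import *
def rect(P):
    (c,wh,a)=cv2.minAreaRect(P[:,:2].astype(np.float32)); return np.round(c,1),np.round(wh,1),round(a,1)
for n in ['scene','side']:
    s=dict(np.load(n+'0.npz')); w=pts(s); hsv=cv2.cvtColor(s['pixels'],cv2.COLOR_RGB2HSV)
    if n=='side': cm=np.zeros((420,560),bool); cm[235:365,225:350]=1; bm=np.zeros_like(cm); bm[135:190,260:360]=1
    else: cm=np.zeros((420,560),bool); cm[110:195,255:355]=1; bm=np.zeros_like(cm); bm[230:330,150:275]=1
    def big(m):
        k,l,st,_=cv2.connectedComponentsWithStats(m.astype(np.uint8)); i=1+np.argmax(st[1:,4]); return l==i
    z=w[:,:,2]
    lid=big(cm&(abs(z-76)<4)); print(n,'lid',lid.sum(),np.median(w[lid][:,2]),rect(w[lid]))
    b=big(bm&(abs(z-20)<5)&(hsv[:,:,1]>120)); print('board',b.sum(),np.median(w[b][:,2]),rect(w[b]), cv2.boxPoints(cv2.minAreaRect(w[b][:,:2].astype(np.float32))).round(0).tolist())
    h=big(cm&(z>45)&(z<70)&(hsv[:,:,2]>130)&(hsv[:,:,0]>15)&(hsv[:,:,0]<32)&(hsv[:,:,1]>110)); print('handle',h.sum(),np.nanmedian(w[h],0),rect(w[h]))
    print('lidcorners',cv2.boxPoints(cv2.minAreaRect(w[lid][:,:2].astype(np.float32))).round(0).tolist())
    # tall blank near board
    t=big(bm&(z>40)&(z<170)); print('blank',t.sum(),np.nanmax(w[t][:,2]),np.nanmean(w[t],0).round(0))
    # heights of red / purple / mallet
    for nm,m in [('purple',(hsv[:,:,0]>120)&(hsv[:,:,0]<150)&(hsv[:,:,1]>100)),('red',((hsv[:,:,0]<4)|(hsv[:,:,0]>176))&(hsv[:,:,1]>180))]:
        m=big(m); print(nm,m.sum(),np.nanmedian(w[m],0).round(0),np.nanmax(w[m][:,2]))
E
```

```text
scene lid 1793 77.96366332383562 (array([507.7, 271.5]), array([181.2, 238. ]), 2.5)
board 3710 21.32330626896868 (array([ 595.6, -273.2]), array([282.7, 152.2]), 0.1) [[454.0, -197.0], [454.0, -349.0], [737.0, -349.0], [737.0, -197.0]]
handle 68 [380.70268888 260.30987723  65.14545486] (array([389. , 266.7]), array([ 37.2, 122.9]), 5.6)
lidcorners [[412.0, 386.0], [422.0, 149.0], [603.0, 156.0], [593.0, 394.0]]
blank 1029 169.94333282155807 [ 679. -277.  106.]
purple 808 [ 688. -118.   83.] 151.8495732059318
red 851 [ 447. -472.  101.] 121.67408621164941
side lid 6026 76.84929571160099 (array([507.1, 271.6]), array([176.4, 234.3]), 2.1)
board 1712 19.89076793135515 (array([ 577., -272.]), array([155.7, 245.5]), 89.8) [[454.0, -349.0], [699.0, -350.0], [700.0, -195.0], [455.0, -194.0]]
handle 268 [380.91530834 275.42653182  63.00361093] (array([395.5, 271. ]), array([ 46.8, 122.6]), 2.2)
lidcorners [[415.0, 385.0], [423.0, 151.0], [600.0, 158.0], [591.0, 392.0]]
blank 643 151.00658317037815 [669. -88.  97.]
purple 795 [668. -84.  83.] 151.00658317037815
red 605 [ 424. -434.   79.] 120.0055081368963
```

```bash
python3 -m jog '[{"tx":0.96,"ty":-0.27,"az":-0.79,"hand":1},{"tx":0.96,"ty":-0.27,"az":-0.79,"hand":1},{"tx":0.96,"ty":-0.27,"az":-0.79,"hand":1},{"tx":0.96,"ty":-0.27,"az":-0.79,"hand":1},{"tx":0.96,"ty":-0.27,"az":-0.79,"hand":1}]' 20
python3 -m jog '[{"tx":0.98,"ty":0.15,"az":-0.79,"hand":1},{"tx":0.98,"ty":0.15,"az":-0.79,"hand":1},{"tx":0.98,"ty":0.15,"az":-0.79,"hand":1},{"tx":0.98,"ty":0.15,"az":-0.79,"hand":1},{"tx":0.98,"ty":0.15,"az":-0.79,"hand":1}]'
```

```text
invalid input at $[0]: expected keys tx, ty, tz, ax, ay, az, hand
invalid input at $[0]: expected keys tx, ty, tz, ax, ay, az, hand
```

```bash
python3 -m jog '[{"tx":0.96,"ty":-0.27,"tz":0,"ax":0,"ay":0,"az":-0.79,"hand":1},{"tx":0.96,"ty":-0.27,"tz":0,"ax":0,"ay":0,"az":-0.79,"hand":1},{"tx":0.96,"ty":-0.27,"tz":0,"ax":0,"ay":0,"az":-0.79,"hand":1},{"tx":0.96,"ty":-0.27,"tz":0,"ax":0,"ay":0,"az":-0.79,"hand":1},{"tx":0.96,"ty":-0.27,"tz":0,"ax":0,"ay":0,"az":-0.79,"hand":1}]' 20
python3 -m jog '[{"tx":0.98,"ty":0.15,"tz":0,"ax":0,"ay":0,"az":-0.79,"hand":1},{"tx":0.98,"ty":0.15,"tz":0,"ax":0,"ay":0,"az":-0.79,"hand":1},{"tx":0.98,"ty":0.15,"tz":0,"ax":0,"ay":0,"az":-0.79,"hand":1},{"tx":0.98,"ty":0.15,"tz":0,"ax":0,"ay":0,"az":-0.79,"hand":1},{"tx":0.98,"ty":0.15,"tz":0,"ax":0,"ay":0,"az":-0.79,"hand":1}]'
```

```text
time: 0.57
tool_pos: [337.8, -468.2, 404.4]
tcp_rot: [180.0, -0.1, 57.1]
ft_force: [-0.4, -0.1, 0.2]
finger_gap: 85.9
time: 0.98
tool_pos: [436.9, -357.5, 404.4]
tcp_rot: [179.9, -0.1, 92.6]
ft_force: [0.2, 0.5, 0.4]
finger_gap: 85.7
```

```bash

python3 -m jog '[{"tx":1,"ty":-0.05,"tz":0,"ax":0,"ay":0,"az":0,"hand":0.4},{"tx":1,"ty":-0.05,"tz":0,"ax":0,"ay":0,"az":0,"hand":0.4},{"tx":1,"ty":-0.05,"tz":0,"ax":0,"ay":0,"az":0,"hand":0.4},{"tx":1,"ty":-0.05,"tz":0,"ax":0,"ay":0,"az":0,"hand":0.4}]'
python3 -m jog '[{"tx":1,"ty":-0.05,"tz":0,"ax":0,"ay":0,"az":0,"hand":0.4},{"tx":1,"ty":-0.05,"tz":0,"ax":0,"ay":0,"az":0,"hand":0.4},{"tx":1,"ty":-0.05,"tz":0,"ax":0,"ay":0,"az":0,"hand":0.4},{"tx":1,"ty":-0.05,"tz":0,"ax":0,"ay":0,"az":0,"hand":0.4}]'
python3 -m jog '[{"tx":1,"ty":-0.05,"tz":0,"ax":0,"ay":0,"az":0,"hand":0.4},{"tx":1,"ty":-0.05,"tz":0,"ax":0,"ay":0,"az":0,"hand":0.4},{"tx":1,"ty":-0.05,"tz":0,"ax":0,"ay":0,"az":0,"hand":0.4},{"tx":1,"ty":-0.05,"tz":0,"ax":0,"ay":0,"az":0,"hand":0.4}]'
python3 -m jog '[{"tx":1,"ty":-0.05,"tz":0,"ax":0,"ay":0,"az":0,"hand":0.4},{"tx":1,"ty":-0.05,"tz":0,"ax":0,"ay":0,"az":0,"hand":0.4},{"tx":1,"ty":-0.05,"tz":0,"ax":0,"ay":0,"az":0,"hand":0.4},{"tx":1,"ty":-0.05,"tz":0,"ax":0,"ay":0,"az":0,"hand":0.4},{"tx":1,"ty":-0.05,"tz":0,"ax":0,"ay":0,"az":0,"hand":0.4}]'
python3 - <<'E'
from h import *
s=snap('wrist','w1.png'); np.savez('w1.npz',**s); print(sense()['tool_pos'],sense()['tcp_rot'],sense()['finger_gap'])
E
```

```text
time: 1.32
tool_pos: [420.9, -208.6, 404.0]
tcp_rot: [-180.0, -0.1, 92.1]
ft_force: [-0.0, 0.1, -0.4]
finger_gap: 39.1
time: 1.65
tool_pos: [407.8, -59.0, 404.5]
tcp_rot: [-180.0, -0.1, 92.1]
ft_force: [0.3, 0.2, 0.0]
finger_gap: 34.2
time: 1.98
tool_pos: [394.9, 90.7, 404.7]
tcp_rot: [180.0, -0.1, 92.1]
ft_force: [-0.0, -1.2, 0.2]
finger_gap: 34.4
time: 2.4
tool_pos: [382.1, 241.2, 404.4]
tcp_rot: [-180.0, -0.1, 92.3]
ft_force: [-0.3, 0.2, 0.5]
finger_gap: 34.4
[382.44340521 239.4282216  404.27680472] [-1.79941865e+02  2.15039673e-03  9.22449798e+01] 34.28768314202189
```

View pics/w1.png

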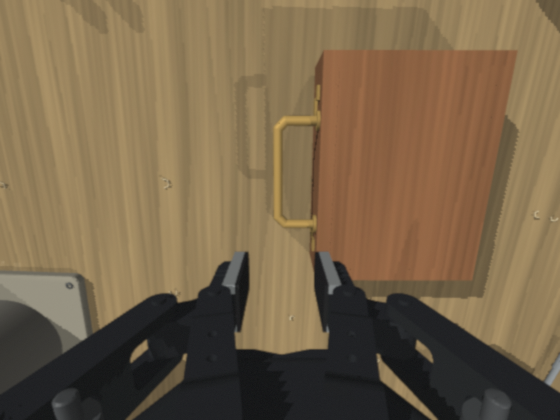

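The wrist view shows the shut case with its bail bar at column 278, rows 125 to 222. The fingers are centred near column 281. I cast the bar onto z=59.

```bash
cat >> h.py <<'E'
def ray(s,u,v,z):
    K=s['intrinsics'];d=s['R'].T@np.array([(u-K[0,2])/K[0,0],(v-K[1,2])/K[1,1],1]);c=-s['R'].T@s['t']
    return c+d*(z-c[2])/d[2]
E
python3 - <<'E'
from h import *
s=dict(np.load('w1.npz'));hsv=cv2.cvtColor(s['pixels'],cv2.COLOR_RGB2HSV)
w=pts(s); print(np.nanmedian(w[140:210,276:281].reshape(-1,3),0).round(1))
for u,v in [(278,125),(278,222),(278,173)]: print(ray(s,u,v,59).round(1))
for u,v in [(322,50),(514,50),(474,280),(317,280)]: print('lid corner',ray(s,u,v,76).round(1))
E
```

```text
[377.1 265.5  63.8]
[375.2 315.6  59. ]
[379.  211.6  59. ]
[377.  266.5  59. ]
lid corner [413. 382.  76.]
lid corner [587.1 388.9  76. ]
lid corner [601.6 157.4  76. ]
lid corner [425.4 150.4  76. ]
```

```bash

python3 -m jog '[{"tx":0.18,"ty":-0.03,"tz":0.2,"ax":0,"ay":0,"az":0,"hand":0.4},{"tx":0.18,"ty":-0.03,"tz":0.45,"ax":0,"ay":0,"az":0,"hand":0.4},{"tx":0.18,"ty":-0.03,"tz":0.68,"ax":0,"ay":0,"az":0,"hand":0.4},{"tx":0.18,"ty":-0.03,"tz":0.8,"ax":0,"ay":0,"az":0,"hand":0.4},{"tx":0.18,"ty":-0.03,"tz":0.8,"ax":0,"ay":0,"az":0,"hand":0.4}]'
python3 - <<'E'
from h import *
s=snap('side','s1.png'); snap('scene','c1.png');print(sense()['tool_pos'])
E
```

```text
time: 2.87
tool_pos: [375.8, 262.3, 279.4]
tcp_rot: [-179.5, 0.3, 92.0]
ft_force: [-0.3, -0.3, -0.5]
finger_gap: 34.4
[377.84588545 263.39938164 284.64295568]
```

View pics/s1.png

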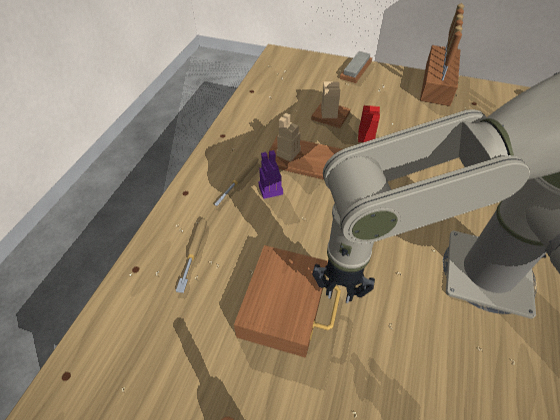

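```bash

python3 -m jog '[{"tx":0,"ty":0,"tz":0.15,"ax":0,"ay":0,"az":0,"hand":0.4},{"tx":0,"ty":0,"tz":0.3,"ax":0,"ay":0,"az":0,"hand":0.4},{"tx":0,"ty":0,"tz":0.42,"ax":0,"ay":0,"az":0,"hand":0.4},{"tx":0,"ty":0,"tz":0.46,"ax":0,"ay":0,"az":0,"hand":0.4},{"tx":0,"ty":0,"tz":0.46,"ax":0,"ay":0,"az":0,"hand":0.4}]'
python3 -m jog '[{"tx":0,"ty":0,"tz":0,"ax":0,"ay":0,"az":0,"hand":0},{"tx":0,"ty":0,"tz":0,"ax":0,"ay":0,"az":0,"hand":0},{"tx":0,"ty":0,"tz":0,"ax":0,"ay":0,"az":0,"hand":0},{"tx":0,"ty":0,"tz":0,"ax":0,"ay":0,"az":0,"hand":0},{"tx":0,"ty":0,"tz":0,"ax":0,"ay":0,"az":0,"hand":0}]' 25
python3 - <<'E'
from h import *
s=snap('wrist','w2.png'); print(sense()['tool_pos'],sense()['finger_gap'])
E
```

```text
time: 3.38
tool_pos: [378.1, 263.9, 216.1]
tcp_rot: [-180.0, 0.0, 92.0]
ft_force: [0.5, -0.3, -0.2]
finger_gap: 34.2
time: 3.8
tool_pos: [377.3, 264.7, 217.7]
tcp_rot: [-179.9, -0.0, 92.0]
ft_force: [-12.6, -1.3, 12.2]
finger_gap: 8.6
[377.31405811 264.63529015 217.68257804] 8.707165547531034
```

View pics/w2.png

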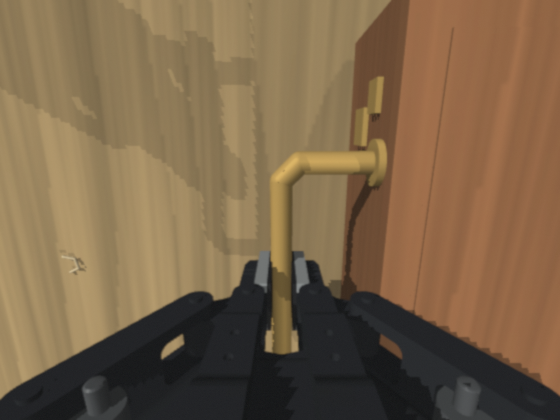

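```bash
python3 - <<'E'
import numpy as np
r=218.66;p0=4.46
f=lambda t:np.array([-r*np.cos(np.radians(p0+t)),-r*np.sin(np.radians(p0+t))])
st=0
for b in [[3,8,14,20,26],[32,38,44,50,56],[62,68,74,80,86],[91,96,101,106,108.5]]:
    print(*[ '%g:(%.3f,%.3f)'%(t,*((f(t)-f(st))/150)) for t in b]); st=b[-1]
E
```

```text
3:(0.008,-0.076) 8:(0.030,-0.201) 14:(0.071,-0.348) 20:(0.126,-0.490) 26:(0.197,-0.626)
32:(0.084,-0.127) 38:(0.181,-0.245) 44:(0.290,-0.352) 50:(0.409,-0.447) 56:(0.538,-0.529)
62:(0.137,-0.068) 68:(0.279,-0.122) 74:(0.427,-0.160) 80:(0.578,-0.183) 86:(0.730,-0.189)
91:(0.127,0.007) 96:(0.253,0.024) 101:(0.377,0.053) 106:(0.498,0.092) 108.5:(0.557,0.115)
```

```bash

python3 -m jog '[{"tx":0,"ty":0.01,"tz":-0.08,"ax":0,"ay":0,"az":0,"hand":0},{"tx":0,"ty":0.03,"tz":-0.2,"ax":0,"ay":0,"az":0,"hand":0},{"tx":0,"ty":0.07,"tz":-0.35,"ax":0,"ay":0,"az":0,"hand":0},{"tx":0,"ty":0.125,"tz":-0.49,"ax":0,"ay":0,"az":0,"hand":0},{"tx":0,"ty":0.2,"tz":-0.625,"ax":0,"ay":0,"az":0,"hand":0}]' 25
python3 - <<'E'
from h import *
s=snap('wrist','w3.png'); snap('side','s3.png'); print(sense()['tool_pos'],sense()['finger_gap'],sense()['ft_force'])
E
```

```text
time: 4.27
tool_pos: [406.0, 265.6, 311.4]
tcp_rot: [-179.7, -0.0, 92.1]
ft_force: [-15.1, 1.8, 4.7]
finger_gap: 8.7
[407.46234606 265.71970373 314.60625531] 8.80837650609786 [-22.47606618  -1.44728493  12.32982728]
```

View pics/s3.png

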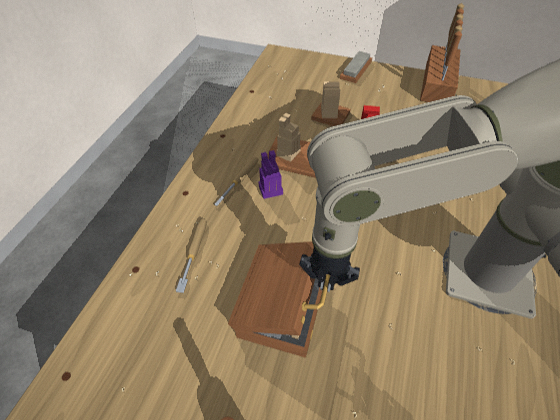

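The lid is lifted about 26° and the bar is still between the fingers (gap 8.8). The wrist force is about 22 N towards the robot, so I ease ty a little as I continue the arc.

```bash

python3 -m jog '[{"tx":0,"ty":0.07,"tz":-0.125,"ax":0,"ay":0,"az":0,"hand":0},{"tx":0,"ty":0.165,"tz":-0.245,"ax":0,"ay":0,"az":0,"hand":0},{"tx":0,"ty":0.275,"tz":-0.35,"ax":0,"ay":0,"az":0,"hand":0},{"tx":0,"ty":0.395,"tz":-0.445,"ax":0,"ay":0,"az":0,"hand":0},{"tx":0,"ty":0.525,"tz":-0.525,"ax":0,"ay":0,"az":0,"hand":0}]'
python3 -m jog '[{"tx":0,"ty":0.14,"tz":-0.07,"ax":0,"ay":0,"az":0,"hand":0},{"tx":0,"ty":0.28,"tz":-0.12,"ax":0,"ay":0,"az":0,"hand":0},{"tx":0,"ty":0.43,"tz":-0.16,"ax":0,"ay":0,"az":0,"hand":0},{"tx":0,"ty":0.58,"tz":-0.18,"ax":0,"ay":0,"az":0,"hand":0},{"tx":0,"ty":0.73,"tz":-0.19,"ax":0,"ay":0,"az":0,"hand":0}]'
python3 - <<'E'
from h import *
s=snap('wrist','w4.png'); snap('side','s4.png'); print(sense()['tool_pos'],sense()['finger_gap'],sense()['ft_force'])
E
```

```text
time: 4.78
tool_pos: [486.4, 268.5, 393.3]
tcp_rot: [179.9, -0.1, 92.1]
ft_force: [-8.8, -0.2, 12.6]
finger_gap: 8.9
time: 5.2
tool_pos: [596.9, 272.4, 420.2]
tcp_rot: [179.8, -0.1, 92.0]
ft_force: [-2.3, 3.8, 4.2]
finger_gap: 8.9
[598.44185084 272.25977642 420.04085696] 8.884001750829087 [0.16953783 2.57083808 5.77171612]
```

View pics/s4.png

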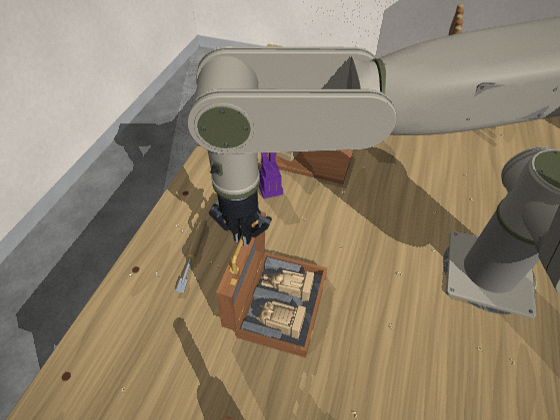

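View pics/w4.png

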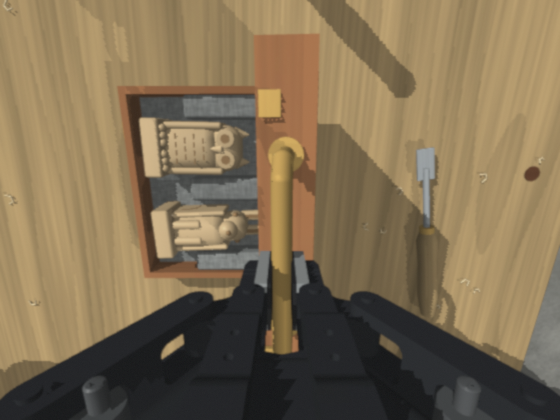

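The lid is nearly upright. In the wrist view the owl lies at (205,147) on the +y side. The hare lies at (210,230) on the -y side, ears towards the hinge. I continue to the stop.

```bash

python3 -m jog '[{"tx":0,"ty":0.13,"tz":0.01,"ax":0,"ay":0,"az":0,"hand":0},{"tx":0,"ty":0.25,"tz":0.025,"ax":0,"ay":0,"az":0,"hand":0},{"tx":0,"ty":0.375,"tz":0.055,"ax":0,"ay":0,"az":0,"hand":0},{"tx":0,"ty":0.5,"tz":0.09,"ax":0,"ay":0,"az":0,"hand":0},{"tx":0,"ty":0.56,"tz":0.115,"ax":0,"ay":0,"az":0,"hand":0}]'
python3 - <<'E'
from h import *
s=snap('side','s5.png'); print(sense()['tool_pos'],sense()['finger_gap'],sense()['ft_force'])
E
```

```text
time: 5.72
tool_pos: [681.4, 275.2, 401.7]
tcp_rot: [179.8, -0.1, 92.0]
ft_force: [0.7, 2.7, 2.6]
finger_gap: 8.6
[682.12832991 275.20959978 401.10449636] 8.718083629520622 [3.10221475 3.41381541 3.37271513]
```

View pics/s5.png

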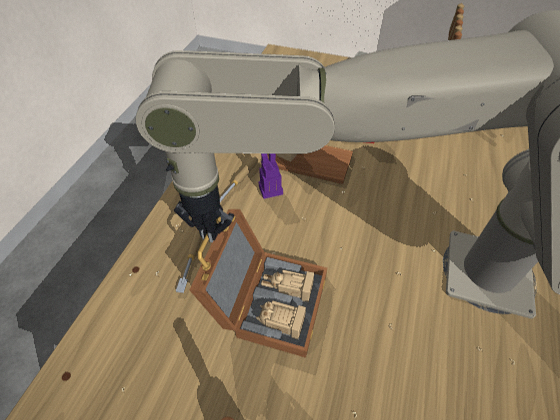

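```bash

python3 -m jog '[{"tx":0,"ty":0.03,"tz":0.015,"ax":0,"ay":0,"az":0,"hand":0},{"tx":0,"ty":0.055,"tz":0.03,"ax":0,"ay":0,"az":0,"hand":0},{"tx":0,"ty":0.055,"tz":0.03,"ax":0,"ay":0,"az":0,"hand":0.25},{"tx":0,"ty":0.055,"tz":0.03,"ax":0,"ay":0,"az":0,"hand":0.4},{"tx":0,"ty":0.055,"tz":0.03,"ax":0,"ay":0,"az":0,"hand":0.4}]'
python3 -m jog '[{"tx":0,"ty":0,"tz":-0.05,"ax":0,"ay":0,"az":0,"hand":0.4},{"tx":0,"ty":0,"tz":-0.15,"ax":0,"ay":0,"az":0,"hand":0.4},{"tx":0,"ty":0,"tz":-0.3,"ax":0,"ay":0,"az":0,"hand":0.4},{"tx":0,"ty":0,"tz":-0.45,"ax":0,"ay":0,"az":0,"hand":0.4}]'
python3 - <<'E'
from h import *
s=snap('side','s6.png'); print(sense()['tool_pos'],sense()['finger_gap'],sense()['ft_force'])
E
```

```text
time: 6.18
tool_pos: [687.8, 274.8, 395.1]
tcp_rot: [-180.0, 0.0, 92.0]
ft_force: [0.7, 0.4, 0.4]
finger_gap: 33.9
time: 6.52
tool_pos: [687.6, 274.8, 462.8]
tcp_rot: [-179.9, 0.0, 92.0]
ft_force: [-0.3, 1.0, 0.2]
finger_gap: 34.5
[687.84608532 274.86641841 470.0748263 ] 34.16955187070183 [0.16520976 0.07381852 3.72337648]
```

View pics/s6.png

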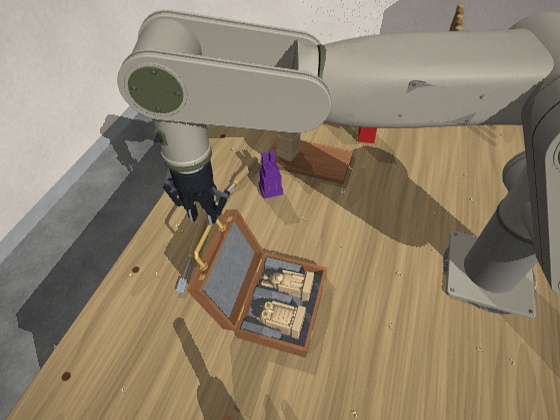

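The lid now rests open on its own. Next I move back over the case and turn the jaws across the hare's foot.

```bash
python3 -c "
from h import *
print(sense()['joint_pos'].round(2))"
python3 -m jog '[{"tx":0,"ty":-0.55,"tz":0,"ax":0,"ay":0,"az":-0.67,"hand":0.6},{"tx":0,"ty":-0.55,"tz":0,"ax":0,"ay":0,"az":-0.67,"hand":0.6},{"tx":0,"ty":-0.55,"tz":0,"ax":0,"ay":0,"az":-0.67,"hand":0.7},{"tx":0,"ty":-0.55,"tz":0,"ax":0,"ay":0,"az":-0.67,"hand":0.8},{"tx":0,"ty":-0.55,"tz":0,"ax":0,"ay":0,"az":-0.67,"hand":0.85}]'
python3 -m jog '[{"tx":0.28,"ty":-0.45,"tz":0,"ax":0,"ay":0,"az":-0.67,"hand":0.85},{"tx":0.28,"ty":-0.45,"tz":0,"ax":0,"ay":0,"az":-0.67,"hand":0.85},{"tx":0.28,"ty":-0.45,"tz":0,"ax":0,"ay":0,"az":-0.67,"hand":0.85},{"tx":0.28,"ty":-0.45,"tz":0,"ax":0,"ay":0,"az":-0.67,"hand":0.85},{"tx":0.28,"ty":-0.45,"tz":0,"ax":0,"ay":0,"az":-0.67,"hand":0.85}]'
python3 -c "
from h import *
print(sense()['joint_pos'].round(2))"
python3 -m jog '[{"tx":0.41,"ty":-0.37,"tz":0.1,"ax":0,"ay":0,"az":-0.67,"hand":0.85},{"tx":0.41,"ty":-0.37,"tz":0.2,"ax":0,"ay":0,"az":-0.67,"hand":0.85},{"tx":0.41,"ty":-0.37,"tz":0.3,"ax":0,"ay":0,"az":-0.67,"hand":0.85},{"tx":0.41,"ty":-0.37,"tz":0.4,"ax":0,"ay":0,"az":-0.67,"hand":0.85},{"tx":0.41,"ty":-0.37,"tz":0.4,"ax":0,"ay":0,"az":-0.67,"hand":0.85}]'
python3 - <<'E'
from h import *
s=snap('wrist','w7.png'); np.savez('w7.npz',**s);q=sense(); print(q['tool_pos'],q['tcp_rot'],q['finger_gap'],q['joint_pos'].round(2))
E
```

```text
[ 1.782e+01  2.942e+01  5.198e+01 -1.000e-02  9.823e+01  1.582e+01]
time: 6.98
tool_pos: [604.3, 272.1, 462.9]
tcp_rot: [-180.0, 0.0, 122.6]
ft_force: [-0.1, -0.0, 0.3]
finger_gap: 72.7
time: 7.4
tool_pos: [525.0, 271.7, 463.1]
tcp_rot: [180.0, 0.0, 152.8]
ft_force: [0.4, -0.0, 0.1]
finger_gap: 72.7
[ 2.240e+01  5.120e+00  8.175e+01 -1.000e-02  9.310e+01 -4.038e+01]
time: 7.82
tool_pos: [444.0, 250.6, 399.2]
tcp_rot: [-179.9, -0.2, -177.1]
ft_force: [-0.0, -0.7, -0.7]
finger_gap: 72.5
[444.67457079 250.81427826 400.83197963] [-1.79937030e+02 -1.47235515e-01 -1.77265674e+02] 72.57227476381519 [ 2.367e+01 -6.310e+00  9.954e+01 -1.000e-02  8.692e+01 -6.906e+01]
```

View pics/w7.png

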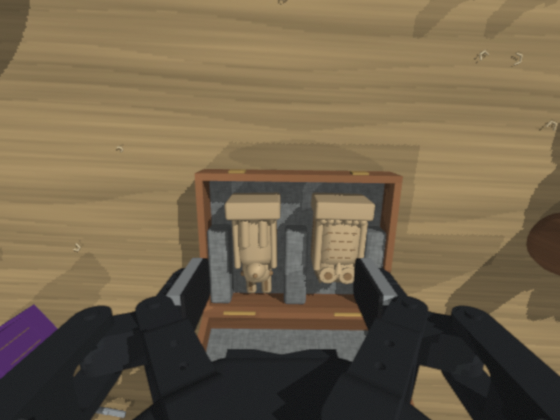

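The open case shows the hare's foot at columns 226 to 281, rows 196 to 219 (left, -y side). The owl's foot is at columns 314 to 373. I measure the foot with depth and rays onto z=62.

```bash
python3 - <<'E'
from h import *
s=dict(np.load('w7.npz'));w=pts(s);z=w[:,:,2]
for nm,(a,b,c,d) in {'hare':(190,225,215,292),'owl':(190,225,305,382)}.items():
    m=np.zeros(z.shape,bool); m[a:b,c:d]=1; m&=(z>56)&(z<68)
    P=w[m]; R=cv2.minAreaRect(P[:,:2].astype(np.float32)); print(nm,m.sum(),np.median(P[:,2]).round(1),np.round(R[0],1),np.round(R[1],1),R[2])
print(ray(s,226,203,62),ray(s,281,203,62), ray(s,253,196,62),ray(s,253,219,62))
hs=(0,0)
m=np.zeros(z.shape,bool); m[220:295,215:292]=1; m&=z>40; P=w[m];print(np.nanpercentile(P[:,2],[50,90,99]))
# kin fit
import scipy.optimize as so
Q=np.array([[7.5,85.31,600.,404.],[29.42,51.98,np.hypot(687.85,274.87),470.07],[5.12,81.75,np.hypot(525,271.7),463.1],[-6.31,99.54,np.hypot(444.67,250.81),400.83]])
def res(p):
    a1,h,L2,L3,e=p; t2=np.radians(Q[:,0]);t3=np.radians(Q[:,0]+Q[:,1])
    r=a1+L2*np.sin(t2)+L3*np.sin(t3)-e*np.cos(t3); zz=h+L2*np.cos(t2)+L3*np.cos(t3)+e*np.sin(t3)
    return np.r_[r-Q[:,2],zz-Q[:,3]]
f=so.least_squares(res,[50,300,400,400,0]);print(f.x,f.fun.round(1))
E
```

```text
hare 1061 61.9 [461.3 218.1] [26.8 58.9] 2.9176418781280518
owl 1247 61.6 [456.1 318.7] [26.  64.3] 2.04891037940979
[450.63255086 190.09707593  62.        ] [447.58685834 249.01475087  62.        ] [441.47412766 218.83581425  62.        ] [467.03877787 219.47587223  62.        ]
[52.90064236 57.68419319 59.38288499]
[  1.50442524 128.10760451 370.05816741 554.06042547 -63.94338289] [ 0.1 -0.1  0.1 -0.1 -0.   0.  -0.   0. ]
```

```bash
python3 - <<'E'
from h import *
s=dict(np.load('w7.npz'));w=pts(s)
for v in range(190,226): print(v,w[v,240].round(1),w[v,265].round(1),s['pixels'][v,253])
v=207
for u in list(range(222,230))+list(range(277,286)): print(u,w[v,u].round(1))
E
```

```text
190 [446.4 197.7   8.8] [444.8 228.8   8.8] [62 63 62]
191 [447.8 197.6   7.9] [446.1 228.8   8.7] [64 63 62]
192 [448.7 197.9   9.7] [447.3 228.9   8.6] [70 66 59]
193 [449.1 198.4  13.7] [446.9 229.3  16.9] [79 70 56]
194 [449.1 199.3  19.8] [447.3 229.5  21. ] [100  87  67]
195 [448.9 200.2  26.4] [447.1 229.9  27.5] [128 112  86]
196 [449.  200.9  31.3] [447.3 230.2  32.2] [137 120  93]
197 [449.3 201.4  35.5] [447.4 230.5  37.3] [138 122  94]
198 [448.9 202.4  42.2] [447.2 230.8  43.4] [138 121  93]
199 [449.2 202.9  46. ] [447.4 231.   47.2] [138 121  93]
200 [449.4 203.4  50. ] [447.6 231.3  51.7] [139 122  94]
201 [449.1 204.3  56.1] [447.6 231.5  56.5] [142 124  96]
202 [449.5 204.7  58.9] [447.9 231.7  60. ] [156 137 105]
203 [450.  205.   61.3] [448.6 231.9  61.5] [177 155 119]
204 [451.1 205.   61.3] [449.5 231.9  62.4] [185 161 124]
205 [452.1 205.1  61.8] [450.7 232.   62.1] [185 161 124]
206 [452.7 205.4  63.8] [451.8 232.   62.1] [185 162 124]
207 [454.5 205.1  61.3] [452.9 232.   61.9] [185 161 124]
208 [455.1 205.3  63. ] [454.2 232.   61.2] [185 161 124]
209 [456.6
[... 677 characters left out ...]
 99  77]
221 [472.7 204.2  53.5] [470.3 232.4  56.6] [110  96  74]
222 [473.3 204.5  55.2] [471.3 232.4  57.1] [122 107  82]
223 [473.9 204.8  57.2] [472.5 232.5  56.9] [149 131 101]
224 [475.  204.8  57.2] [473.6 232.5  57.3] [175 153 117]
225 [476.8 204.5  55.2] [474.8 232.6  57.1] [183 160 123]
222 [nan nan nan]
223 [469.5 176.4   8.1]
224 [469.5 177.6   7.9]
225 [455.4 188.8  60.9]
226 [455.  190.1  62.2]
227 [455.1 191.1  61.8]
228 [454.8 192.3  62.5]
229 [455.  193.3  61.7]
277 [452.2 244.9  62.2]
278 [452.3 246.   61.7]
279 [452.3 247.1  61.5]
280 [458.4 248.3  37.1]
281 [466.1 249.8   6.6]
282 [465.3 251.    9.2]
283 [465.7 252.3   7.6]
284 [465.2 253.5   9.3]
285 [465.2 254.8   9. ]
```

The foot is centred at (458, 218.5), 59 mm wide with its top at z=62. That matches the given sizes, and the tool yaw fits too.

```bash

python3 -m jog '[{"tx":-0.08,"ty":-0.22,"tz":0.2,"ax":0,"ay":0,"az":0,"hand":0.83},{"tx":-0.08,"ty":-0.22,"tz":0.45,"ax":0,"ay":0,"az":0,"hand":0.83},{"tx":-0.08,"ty":-0.22,"tz":0.65,"ax":0,"ay":0,"az":0,"hand":0.83},{"tx":-0.08,"ty":-0.22,"tz":0.75,"ax":0,"ay":0,"az":0,"hand":0.83},{"tx":-0.08,"ty":-0.22,"tz":0.75,"ax":0,"ay":0,"az":0,"hand":0.83}]'
python3 - <<'E'
from h import *
s=snap('wrist','w8.png'); np.savez('w8.npz',**s);q=sense(); print(q['tool_pos'],q['tcp_rot'],q['finger_gap'])
E
```

```text
time: 8.28
tool_pos: [457.8, 217.9, 286.1]
tcp_rot: [-179.9, -0.4, -177.7]
ft_force: [-0.6, -0.5, -0.4]
finger_gap: 70.8
[458.64088988 218.41218621 288.7858126 ] [-1.79940757e+02 -1.78383558e-01 -1.77620925e+02] 71.0964401017937
```

View pics/w8.png

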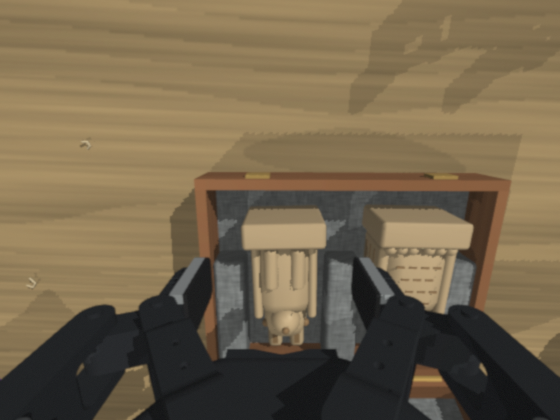

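The foot (columns 245 to 324) sits centred between the fingertips (210 and 352). I descend and grip.

```bash

python3 -m jog '[{"tx":0,"ty":0,"tz":0.15,"ax":0,"ay":0,"az":0,"hand":0.83},{"tx":0,"ty":0,"tz":0.3,"ax":0,"ay":0,"az":0,"hand":0.83},{"tx":0,"ty":0,"tz":0.45,"ax":0,"ay":0,"az":0,"hand":0.83},{"tx":0,"ty":0,"tz":0.58,"ax":0,"ay":0,"az":0,"hand":0.83},{"tx":0,"ty":0,"tz":0.68,"ax":0,"ay":0,"az":0,"hand":0.83}]'
python3 -m jog '[{"tx":0,"ty":0,"tz":0,"ax":0,"ay":0,"az":0,"hand":0.83},{"tx":0,"ty":0,"tz":0,"ax":0,"ay":0,"az":0,"hand":0.6},{"tx":0,"ty":0,"tz":0,"ax":0,"ay":0,"az":0,"hand":0.6},{"tx":0,"ty":0,"tz":0,"ax":0,"ay":0,"az":0,"hand":0.6},{"tx":0,"ty":0,"tz":0,"ax":0,"ay":0,"az":0,"hand":0.5}]' 100
python3 - <<'E'
from h import *
s=snap('wrist','w9.png'); q=sense(); print(q['tool_pos'],q['tcp_rot'],q['finger_gap'],q['ft_force'])
E
```

```text
time: 8.75
tool_pos: [460.3, 219.3, 189.1]
tcp_rot: [180.0, 0.2, -177.6]
ft_force: [-0.9, 0.1, 0.2]
finger_gap: 71.0
time: 9.17
tool_pos: [460.3, 219.2, 190.0]
tcp_rot: [179.9, 0.2, -177.6]
ft_force: [-1.3, -0.4, 4.6]
finger_gap: 58.8
[460.28400294 219.17664681 189.91202418] [ 1.79944249e+02  1.77675636e-01 -1.77551130e+02] 59.071120969322756 [-0.40604116  0.27191137  7.62034218]
```

View pics/w9.png

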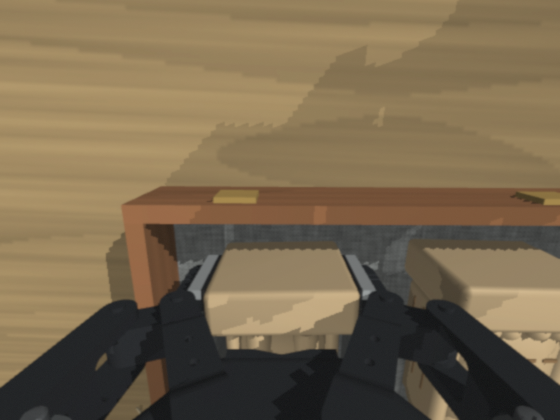

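The foot is gripped at a 59 mm gap. I lift.

```bash

python3 -m jog '[{"tx":0,"ty":0,"tz":-0.04,"ax":0,"ay":0,"az":0,"hand":0.5},{"tx":0,"ty":0,"tz":-0.12,"ax":0,"ay":0,"az":0,"hand":0.5},{"tx":0,"ty":0,"tz":-0.22,"ax":0,"ay":0,"az":0,"hand":0.5},{"tx":0,"ty":0,"tz":-0.32,"ax":0,"ay":0,"az":0,"hand":0.5},{"tx":0,"ty":0,"tz":-0.4,"ax":0,"ay":0,"az":0,"hand":0.5}]' 110
python3 -m jog '[{"tx":0,"ty":0,"tz":-0.1,"ax":0,"ay":0,"az":0,"hand":0.5},{"tx":0,"ty":0,"tz":-0.25,"ax":0,"ay":0,"az":0,"hand":0.5},{"tx":0,"ty":0,"tz":-0.4,"ax":0,"ay":0,"az":0,"hand":0.5},{"tx":0,"ty":0,"tz":-0.5,"ax":0,"ay":0,"az":0,"hand":0.5},{"tx":0,"ty":0,"tz":-0.5,"ax":0,"ay":0,"az":0,"hand":0.5}]'
python3 - <<'E'
from h import *
s=snap('side','s9.png'); s=snap('wrist','w10.png');q=sense(); print(q['tool_pos'],q['tcp_rot'],q['finger_gap'],q['ft_force'],q['wrist_torque'])
E
```

```text
time: 9.63
tool_pos: [459.5, 218.8, 250.0]
tcp_rot: [180.0, 0.1, -177.6]
ft_force: [-0.1, 0.8, -0.8]
finger_gap: 58.5
time: 10.05
tool_pos: [460.5, 219.2, 327.9]
tcp_rot: [179.9, 0.4, -177.5]
ft_force: [0.0, 0.6, -0.7]
finger_gap: 59.1
[459.38720874 218.82688331 323.64519836] [ 1.79969528e+02  9.32331227e-02 -1.77548734e+02] 58.951047933152836 [-0.16284268  0.56327183 -1.83966238] [0.03010316 0.06213631 0.04608786]
```

View pics/s9.png

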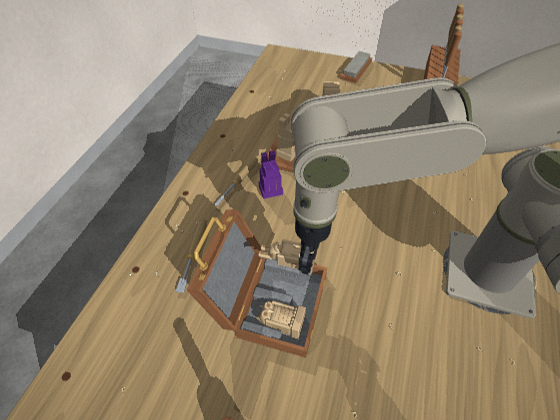

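View pics/w10.png

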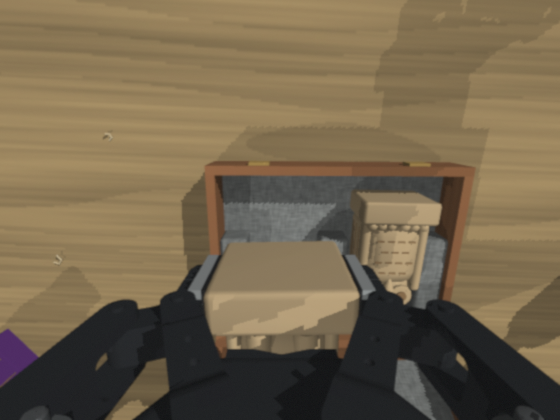

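The hare is held level and the owl lies undisturbed in the case. A foot grip can't stand it up because the gripper body would hit the board. I will lay it on its back on the clear bench, head to -y, and regrip the flanks with a tilted tool.

```bash

python3 -m jog '[{"tx":0,"ty":-0.1,"tz":0,"ax":0,"ay":0,"az":0.13,"hand":0.5},{"tx":0,"ty":-0.2,"tz":0,"ax":0,"ay":0,"az":0.28,"hand":0.5},{"tx":0,"ty":-0.3,"tz":0,"ax":0,"ay":0,"az":0.42,"hand":0.5},{"tx":0,"ty":-0.4,"tz":0,"ax":0,"ay":0,"az":0.56,"hand":0.5},{"tx":0,"ty":-0.4,"tz":0,"ax":0,"ay":0,"az":0.685,"hand":0.5}]'
python3 -m jog '[{"tx":-0.04,"ty":-0.1,"tz":0,"ax":0,"ay":0,"az":0.15,"hand":0.5},{"tx":-0.1,"ty":-0.2,"tz":0,"ax":0,"ay":0,"az":0.3,"hand":0.5},{"tx":-0.15,"ty":-0.3,"tz":0,"ax":0,"ay":0,"az":0.44,"hand":0.5},{"tx":-0.19,"ty":-0.35,"tz":0,"ax":0,"ay":0,"az":0.58,"hand":0.5},{"tx":-0.19,"ty":-0.35,"tz":0,"ax":0,"ay":0,"az":0.685,"hand":0.5}]'
python3 -m jog '[{"tx":-0.06,"ty":-0.04,"tz":0,"ax":0,"ay":0,"az":0.15,"hand":0.5},{"tx":-0.12,"ty":-0.08,"tz":0,"ax":0,"ay":0,"az":0.3,"hand":0.5},{"tx":-0.18,"ty":-0.12,"tz":0,"ax":0,"ay":0,"az":0.44,"hand":0.5},{"tx":-0.23,"ty":-0.14,"tz":0,"ax":0,"ay":0,"az":0.58,"hand":0.5},{"tx":-0.23,"ty":-0.14,"tz":0,"ax":0,"ay":0,"az":0.68,"hand":0.5}]'
python3 - <<'E'
from h import *
q=sense(); print(q['tool_pos'],q['tcp_rot'],q['finger_gap'],q['ft_force'],q['joint_pos'].round(1))
E
```

```text
time: 10.57
tool_pos: [461.2, 156.7, 320.8]
tcp_rot: [-179.8, -0.1, 151.2]
ft_force: [0.2, 0.3, -0.9]
finger_gap: 58.7
time: 10.98
tool_pos: [461.4, 97.4, 320.9]
tcp_rot: [-179.8, -0.0, 120.4]
ft_force: [0.3, 0.2, -1.2]
finger_gap: 58.8
time: 11.4
tool_pos: [461.0, 57.5, 321.0]
tcp_rot: [-179.8, 0.0, 89.8]
ft_force: [0.1, 0.1, -2.2]
finger_gap: 58.8
[460.96762694  57.49213302 320.95816974] [-1.79821826e+02  3.42678828e-02  8.97986295e+01] 58.831598473726714 [ 0.06008515  0.11155549 -2.18979487] [  0.8 -10.7 111.9  -0.   78.9   1. ]
```

```bash

python3 -m jog '[{"tx":0,"ty":0.05,"tz":0.15,"ax":0,"ay":0,"az":0,"hand":0.5},{"tx":0,"ty":0.05,"tz":0.38,"ax":0,"ay":0,"az":0,"hand":0.5},{"tx":0,"ty":0.05,"tz":0.6,"ax":0,"ay":0,"az":0,"hand":0.5},{"tx":0,"ty":0.05,"tz":0.75,"ax":0,"ay":0,"az":0,"hand":0.5},{"tx":0,"ty":0.05,"tz":0.85,"ax":0,"ay":0,"az":0,"hand":0.5}]'
python3 - <<'E'
from h import *
s=snap('side','s11.png');np.savez('s11.npz',**s); q=sense(); print(q['tool_pos'],q['tcp_rot'],q['finger_gap'],q['ft_force'])
s=snap('scene','c11.png')
E
```

```text
time: 11.82
tool_pos: [466.4, 58.6, 190.5]
tcp_rot: [-179.6, 0.0, 90.2]
ft_force: [0.3, -0.4, -1.9]
finger_gap: 58.4
[465.39147571  58.615579   188.47106349] [-1.79421467e+02  4.72329690e-03  9.01933769e+01] 58.55133566179849 [-3.25023829  0.21792567 -3.56863433]
```

View pics/s11.png

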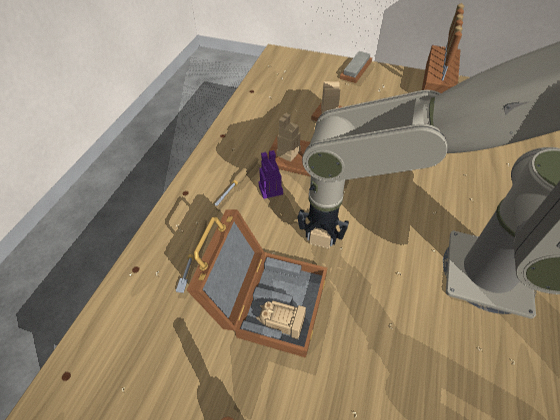

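View pics/c11.png

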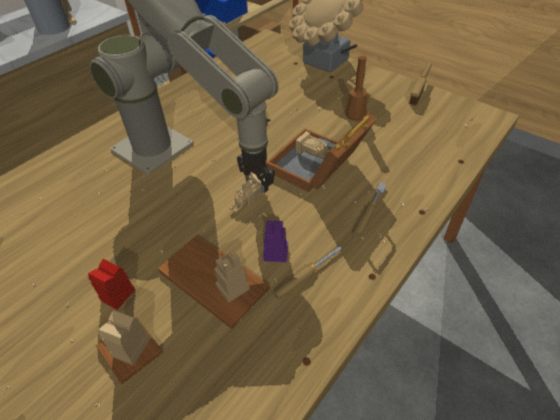

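The hare hangs just over clear bench (scene 250,195), head to -y. I lower the last millimetres while watching force.

```bash

python3 -m jog '[{"tx":0,"ty":0,"tz":0.015,"ax":0,"ay":0,"az":0,"hand":0.5},{"tx":0,"ty":0,"tz":0.025,"ax":0,"ay":0,"az":0,"hand":0.5},{"tx":0,"ty":0,"tz":0.025,"ax":0,"ay":0,"az":0,"hand":0.5}]'
python3 - <<'E'
from h import *
s=snap('wrist','w12.png');q=sense(); print(q['tool_pos'],q['ft_force'],q['wrist_torque'])
E
```

```text
time: 12.17
tool_pos: [469.6, 58.7, 192.6]
tcp_rot: [179.9, -0.0, 90.2]
ft_force: [-0.0, -0.1, -2.2]
finger_gap: 59.3
[469.72293018  58.76308453 192.79584414] [ 0.00687175 -0.0137809  -0.95744174] [ 0.08022242 -0.02603416 -0.01010924]
```

```bash

python3 -m jog '[{"tx":0,"ty":0,"tz":0.02,"ax":0,"ay":0,"az":0,"hand":0.5},{"tx":0,"ty":0,"tz":0.04,"ax":0,"ay":0,"az":0,"hand":0.5},{"tx":0,"ty":0,"tz":0.055,"ax":0,"ay":0,"az":0,"hand":0.5},{"tx":0,"ty":0,"tz":0.055,"ax":0,"ay":0,"az":0,"hand":0.5}]'
python3 - <<'E'
from h import *
q=sense(); print(q['tool_pos'],q['ft_force'],q['wrist_torque'])
E
```

```text
time: 12.55
tool_pos: [468.8, 58.7, 183.0]
tcp_rot: [-180.0, 0.0, 90.2]
ft_force: [0.1, -0.8, -1.4]
finger_gap: 58.7
[468.81247822  58.73961836 182.95198372] [ 0.10164481 -0.79487562 -1.38717943] [ 0.07119694 -0.00283877 -0.02331954]
```

```bash

python3 -m jog '[{"tx":0,"ty":0,"tz":0.007,"ax":0,"ay":0,"az":0,"hand":0.5},{"tx":0,"ty":0,"tz":0.014,"ax":0,"ay":0,"az":0,"hand":0.5},{"tx":0,"ty":0,"tz":0.014,"ax":0,"ay":0,"az":0,"hand":0.5}]'
python3 - <<'E'
from h import *
q=sense(); print(q['tool_pos'],q['ft_force'],q['wrist_torque'])
E
```

```text
time: 12.8
tool_pos: [469.2, 58.8, 182.0]
tcp_rot: [-180.0, -0.0, 90.2]
ft_force: [-4.2, -0.6, 6.8]
finger_gap: 58.9
[469.20924644  58.77423989 181.97634943] [-4.24053016 -0.58161459  6.84940586] [-0.05539226  0.78864414 -0.13578756]
```

Contact at about 7 N. I release and back up to look.

```bash

python3 -m jog '[{"tx":0,"ty":0,"tz":0,"ax":0,"ay":0,"az":0,"hand":0.75},{"tx":0,"ty":0,"tz":0,"ax":0,"ay":0,"az":0,"hand":0.83},{"tx":0,"ty":0,"tz":0,"ax":0,"ay":0,"az":0,"hand":0.83},{"tx":0,"ty":0,"tz":0,"ax":0,"ay":0,"az":0,"hand":0.83}]' 30
python3 -m jog '[{"tx":0,"ty":0,"tz":-0.08,"ax":0,"ay":0,"az":0,"hand":0.83},{"tx":0,"ty":0,"tz":-0.25,"ax":0,"ay":0,"az":0,"hand":0.83},{"tx":-0.1,"ty":0,"tz":-0.5,"ax":0,"ay":0,"az":0,"hand":0.83},{"tx":-0.2,"ty":0,"tz":-0.75,"ax":0,"ay":0,"az":0,"hand":0.83},{"tx":-0.33,"ty":0,"tz":-0.95,"ax":0,"ay":0,"az":0,"hand":0.83}]'
python3 -m jog '[{"tx":-0.2,"ty":0,"tz":0,"ax":0,"ay":0,"az":0,"hand":0.83},{"tx":-0.4,"ty":0,"tz":0,"ax":0,"ay":0,"az":0,"hand":0.83},{"tx":-0.6,"ty":0,"tz":0,"ax":0,"ay":0,"az":0,"hand":0.83},{"tx":-0.6,"ty":0,"tz":0,"ax":0,"ay":0,"az":0,"hand":0.83}]'
python3 - <<'E'
from h import *
s=snap('wrist','w13.png');np.savez('w13.npz',**s);q=sense(); print(q['tool_pos'],q['tcp_rot'],q['finger_gap'])
s=snap('side','s13.png');np.savez('s13.npz',**s)
E
```

```text
time: 13.13
tool_pos: [469.2, 58.7, 181.4]
tcp_rot: [180.0, 0.0, 90.2]
ft_force: [0.2, 0.2, -0.1]
finger_gap: 71.2
time: 13.55
tool_pos: [469.3, 9.3, 326.5]
tcp_rot: [179.9, -0.0, 90.3]
ft_force: [2.0, -0.6, -0.1]
finger_gap: 71.3
time: 13.88
tool_pos: [469.5, -84.7, 324.4]
tcp_rot: [179.9, 0.1, 90.0]
ft_force: [0.8, 0.3, -0.2]
finger_gap: 70.6
[469.48760357 -82.91936391 324.02752889] [1.79977821e+02 3.48359733e-02 8.99876422e+01] 70.66123336011727
```

View pics/w13.png

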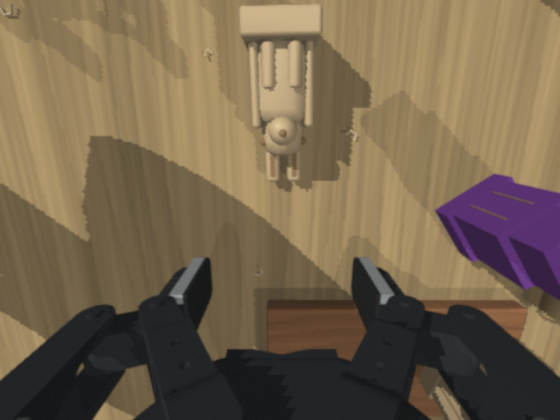

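View pics/s13.png

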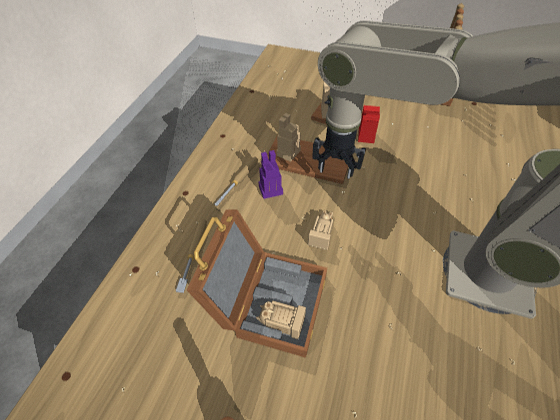

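The hare lies flat on its back on the bench: in the wrist view, foot at rows 8 to 38, ears ending at row 180, axis on column 281. I measure it with depth.

```bash
python3 - <<'E'
from h import *
for n,(a,b,c,d) in {'w13':(0,200,225,340),'s13':(200,255,295,345)}.items():
    s=dict(np.load(n+'.npz'));w=pts(s);z=w[:,:,2]
    hsv=cv2.cvtColor(s['pixels'],cv2.COLOR_RGB2HSV)
    m=np.zeros(z.shape,bool); m[a:b,c:d]=1; m&=(z>12)
    P=w[m]; R=cv2.minAreaRect(P[:,:2].astype(np.float32)); print(n,P.min(0).round(0),P.max(0).round(0),np.round(R[0],1),np.round(R[1],1),round(R[2],1))
    f=P[P[:,2]>50]; f=f[f[:,1]>40]; R=cv2.minAreaRect(f[:,:2].astype(np.float32)); print(' foot',np.median(f[:,2]).round(1),np.round(R[0],1),np.round(R[1],1),round(R[2],1))
    for y in range(-70,75,8):
        q=P[abs(P[:,1]-y)<3]; 
        if len(q)>3: print(y,q[:,0].min().round(0),q[:,0].max().round(0),np.percentile(q[:,2],95).round(0))
E
```

```text
w13 [439. -64.  12.] [499.  70.  57.] [470.9   3.2] [ 59.9 133. ] 1.9
 foot 53.9 [469.2  54.7] [60.  29.7] 1.2
-62 456.0 488.0 16.0
-54 455.0 488.0 16.0
-46 455.0 487.0 17.0
-38 455.0 487.0 34.0
-30 452.0 489.0 40.0
-22 451.0 490.0 52.0
-14 446.0 495.0 51.0
-6 446.0 495.0 46.0
2 446.0 495.0 47.0
10 445.0 495.0 47.0
18 446.0 495.0 50.0
26 445.0 495.0 50.0
34 445.0 494.0 51.0
42 445.0 494.0 51.0
50 439.0 498.0 55.0
58 439.0 499.0 55.0
66 439.0 499.0 55.0
s13 [439. -60.  12.] [499.  76.  59.] [469.9   8.1] [ 59.8 135.1] 0.6
 foot 53.3 [469.1  56.4] [58.4 30.3] 0.5
-54 457.0 488.0 16.0
-30 459.0 483.0 38.0
-22 454.0 490.0 47.0
-14 452.0 495.0 52.0
-6 446.0 493.0 50.0
2 447.0 495.0 47.0
10 446.0 492.0 47.0
18 446.0 493.0 49.0
26 445.0 495.0 52.0
34 447.0 495.0 52.0
42 445.0 492.0 51.0
50 441.0 485.0 53.0
58 440.0 498.0 57.0
66 439.0 499.0 58.0
74 442.0 498.0 50.0
```

```bash
python3 - <<'E'
from h import *
s=dict(np.load('w13.npz'));w=pts(s)
for v in (60,80,100,115):
    print(v,[tuple(w[v,u].round(0).astype(int)) for u in (246,248,251,254,257,260,263,270,281,292,300,303,306,309,312,314)])
E
```

```text
60 [(np.int64(438), np.int64(45), np.int64(-1)), (np.int64(440), np.int64(44), np.int64(0)), (np.int64(446), np.int64(35), np.int64(44)), (np.int64(449), np.int64(35), np.int64(44)), (np.int64(451), np.int64(36), np.int64(42)), (np.int64(453), np.int64(35), np.int64(44)), (np.int64(456), np.int64(34), np.int64(49)), (np.int64(461), np.int64(34), np.int64(50)), (np.int64(469), np.int64(35), np.int64(46)), (np.int64(478), np.int64(34), np.int64(49)), (np.int64(484), np.int64(34), np.int64(49)), (np.int64(486), np.int64(35), np.int64(43)), (np.int64(489), np.int64(36), np.int64(42)), (np.int64(491), np.int64(35), np.int64(44)), (np.int64(493), np.int64(35), np.int64(44)), (np.int64(499), np.int64(44), np.int64(-1))]
80 [(np.int64(437), np.int64(27), np.int64(1)), (np.int64(439), np.int64(28), np.int64(1)), (np.int64(446), np.int64(21), np.int64(43)), (np.int64(448), np.int64(21), np.int64(44)), (np.int64(451), np.int64(21), np.int64(43)), (np.int64(453), np.int64(21), np.int64(42)), (np.int64(456), np.int64(21), np.int64(48)), (np.int64(461), np.int64(20), np.int64(50)), (np.int64(469),
[... 1074 characters left out ...]
np.int64(-3), np.int64(-1)), (np.int64(438), np.int64(-3), np.int64(0)), (np.int64(441), np.int64(-3), np.int64(1)), (np.int64(447), np.int64(-5), np.int64(42)), (np.int64(450), np.int64(-5), np.int64(42)), (np.int64(452), np.int64(-5), np.int64(42)), (np.int64(455), np.int64(-5), np.int64(40)), (np.int64(461), np.int64(-5), np.int64(44)), (np.int64(469), np.int64(-5), np.int64(44)), (np.int64(478), np.int64(-5), np.int64(44)), (np.int64(485), np.int64(-5), np.int64(42)), (np.int64(487), np.int64(-5), np.int64(40)), (np.int64(490), np.int64(-5), np.int64(42)), (np.int64(492), np.int64(-5), np.int64(43)), (np.int64(495), np.int64(-5), np.int64(42)), (np.int64(501), np.int64(-3), np.int64(0))]
```

The flanks (x 445 to 495, tops at z=43) are free from y=49 to -15. I will grip at y≈15, z≈27, with the tool tilted 25° towards the head side. First I tilt at standoff height.

```bash

python3 -m jog '[{"tx":-0.09,"ty":0,"tz":0,"ax":0,"ay":0.15,"az":0,"hand":0.82},{"tx":-0.09,"ty":0,"tz":0.1,"ax":0,"ay":0.3,"az":0,"hand":0.82},{"tx":-0.09,"ty":0,"tz":0.25,"ax":0,"ay":0.45,"az":0,"hand":0.82},{"tx":-0.09,"ty":0,"tz":0.38,"ax":0,"ay":0.556,"az":0,"hand":0.82},{"tx":-0.09,"ty":0,"tz":0.38,"ax":0,"ay":0.556,"az":0,"hand":0.82}]'
python3 - <<'E'
from h import *
s=snap('wrist','w14.png');q=sense(); print(q['tool_pos'],q['tcp_rot'],q['finger_gap'],q['joint_pos'].round(1))
R=Ro.from_euler('xyz',q['tcp_rot'],degrees=True).as_matrix()
g=np.array([469.5,15,27]);T=g-155*R[:,2]
print('delta tool/150',(R.T@(T-q['tool_pos'])/150).round(3),R.round(3).tolist())
E
```

```text
time: 14.4
tool_pos: [467.8, -93.1, 262.2]
tcp_rot: [-179.5, -25.5, 90.0]
ft_force: [-0.8, 0.5, -1.4]
finger_gap: 69.9
[468.47593118 -93.51009982 264.21801019] [-179.60995427  -25.1262067    90.00907561] 70.26975779137315 [-2.630e+01  1.000e-01  1.101e+02  2.240e+01  8.240e+01 -3.190e+01]
delta tool/150 [-0.017  0.019  0.706] [[-0.0, 1.0, -0.007], [0.905, 0.003, 0.425], [0.425, -0.006, -0.905]]
```

View pics/w14.png

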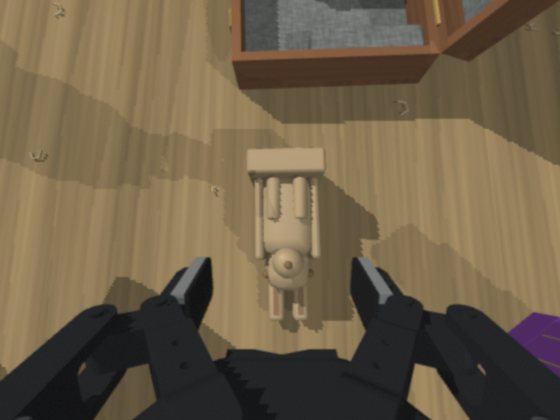

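```bash
cat > kin.py <<'E'
import numpy as np, scipy.optimize as so
from scipy.spatial.transform import Rotation as Ro
D=np.array([[-73.992,7.471,85.268,0,87.261,-4.893,214.078,-560.515,404.692],
[17.82,29.42,51.98,0,98.23,15.82,687.85,274.87,470.07],
[23.67,-6.31,99.54,0,86.92,-69.06,444.67,250.81,400.83],
[.8,-10.7,111.9,0,78.9,1.0,460.97,57.49,320.96],
[-26.3,.1,110.1,22.4,82.4,-31.9,468.48,-93.51,264.22]])
def fk(p,q):
    a1,o,h,L2,L3,e,d6,ow=p
    ry=lambda a:Ro.from_euler('y',a,degrees=True); rz=lambda a:Ro.from_euler('z',a,degrees=True)
    A=rz(q[0]);F=A*ry(q[1]+q[2]);W=F*rz(-0+q[3]) 
    # tool dir
    T=W*ry(q[4])
    x=A.apply([a1,o,h])+(A*ry(q[1])).apply([0,0,L2])+F.apply([e,0,L3])+T.apply([0,ow,d6])
    return x,T.apply([0,0,1])
def fit():
    f=so.least_squares(lambda p:np.r_[np.concatenate([fk(p,d[:6])[0]-d[6:] for d in D]),1e-3*(p-[0,0,300,400,450,0,100,0])],[0,0,300,400,450,0,100,0]);return f
if __name__=='__main__':
    f=fit();print(f.x.round(1),f.fun[:15].round(1)); print(fk(f.x,D[-1,:6])[1])
E
python3 kin.py
```

```text
[ -1.6  51.8 318.8 369.3 554.9  62.  192.1  -0.6] [-0.1  0.  -0.1  0.1 -0.   0.1 -0.1 -0.1 -0.1  0.1  0.1  0.1  0.  -0.
 -0. ]
[-0.00505235  0.423834   -0.9057258 ]
```

```bash
cat > ik.py <<'E'
from kin import *
p=fit().x
lo=np.array([-169,-51,1.3,-76.6,0]);hi=np.array([169,129,143,256,156])
def ik(gp,az,el,q0=(0,20,110,-50,80)):
    a,e=np.radians([az,el]); d=np.array([np.cos(a)*np.cos(e),np.sin(a)*np.cos(e),-np.sin(e)]); T=np.array(gp)-155*d
    r=so.least_squares(lambda q:np.r_[fk(p,q)[0]-T,200*(fk(p,q)[1]-d)],q0,bounds=(lo,hi)); return r.x,r.cost,T
if __name__=='__main__':
    for el in (25,35):
        for az in (-70,-90,-100,-110):
            q,c,T=ik((522,-273,80),az,el); 
            A=Ro.from_euler('z',q[0],degrees=True)
            el_=A.apply([p[0],p[1],p[2]])+ (A*Ro.from_euler('y',q[1],degrees=True)).apply([0,0,p[3]])
            d=(np.array((522,-273,80))-T)/155
            print(el,az,q.round(1),round(c,2),'T',T.round(0),'wrist',(T-192*d).round(0),'elbow',el_.round(0))
E
python3 ik.py
```

```text
25 -70 [ -3.8  11.7 122.1 -76.6  56.1] 438.04 T [ 474. -141.  146.] wrist [414.  23. 227.] elbow [ 77.  47. 680.]
25 -90 [ -1.1  25.7 107.5 -71.9  72.4] 0.0 T [ 522. -133.  146.] wrist [522.  41. 227.] elbow [160.  49. 651.]
25 -100 [ -1.5  31.7  98.7 -65.5  80.1] 0.0 T [ 546. -135.  146.] wrist [577.  37. 227.] elbow [194.  47. 633.]
25 -110 [ -2.6  37.6  89.7 -60.   87.7] 0.0 T [ 570. -141.  146.] wrist [630.  23. 227.] elbow [226.  41. 612.]
35 -70 [ -7.8   6.4 124.1 -75.4  48.5] 0.0 T [ 479. -154.  169.] wrist [425.  -6. 279.] elbow [ 46.  46. 686.]
35 -90 [ -4.4  19.1 108.8 -63.1  66.3] 0.0 T [ 522. -146.  169.] wrist [522.  11. 279.] elbow [123.  42. 668.]
35 -100 [ -4.5  25.1 100.7 -57.9  74.3] 0.0 T [ 544. -148.  169.] wrist [571.   7. 279.] elbow [158.  40. 653.]
35 -110 [ -5.3  30.8  92.6 -53.2  81.8] 0.0 T [ 565. -154.  169.] wrist [619.  -6. 279.] elbow [192.  34. 636.]
```

The kinematic fit (residual 0.1 mm) shows the standing pose is reachable, with j4 near its limit at 25° tilt. I use 30° instead, and will place with azimuth about -95°.

```bash

python3 -m jog '[{"tx":-0.1,"ty":0.01,"tz":-0.02,"ax":0,"ay":0.06,"az":0,"hand":0.82},{"tx":-0.17,"ty":0.01,"tz":-0.02,"ax":0,"ay":0.11,"az":0,"hand":0.82},{"tx":-0.17,"ty":0.01,"tz":-0.02,"ax":0,"ay":0.11,"az":0,"hand":0.82},{"tx":-0.17,"ty":0.01,"tz":-0.02,"ax":0,"ay":0.11,"az":0,"hand":0.82}]'
cat > d.py <<'E'
from h import *
import sys
def delta(g):
    q=sense();R=Ro.from_euler('xyz',q['tcp_rot'],degrees=True).as_matrix()
    T=np.array(g)-155*R[:,2]
    print('tcp',q['tool_pos'].round(1),q['tcp_rot'].round(1),'gap',q['finger_gap'].round(1),'F',q['ft_force'].round(1),'M',q['wrist_torque'].round(2),'j',q['joint_pos'].round(1))
    print('grasp now',(q['tool_pos']+155*R[:,2]).round(1),'delta/150',(R.T@(T-q['tool_pos'])/150).round(3))
delta([float(a) for a in sys.argv[1:4]])
E
python3 d.py 469.5 15 27
```

```text
time: 14.78
tool_pos: [471.7, -118.4, 259.7]
tcp_rot: [180.0, -29.8, 90.2]
ft_force: [-0.3, 0.1, 0.2]
finger_gap: 69.9Traceback (most recent call last):
  File "d.py", line 8, in <module>
    delta([float(a) for a in sys.argv[1:4]])
    ~~~~~^^^^^^^^^^^^^^^^^^^^^^^^^^^^^^^^^^^
  File "d.py", line 6, in delta
    print('tcp',q['tool_pos'].round(1),q['tcp_rot'].round(1),'gap',q['finger_gap'].round(1),'F',q['ft_force'].round(1),'M',q['wrist_torque'].round(2),'j',q['joint_pos'].round(1))
                                                                   ^^^^^^^^^^^^^^^^^^^^^
AttributeError: 'float' object has no attribute 'round'
```

```bash
sed -i "s/q\['finger_gap'\].round(1)/round(float(q['finger_gap']),1)/" d.py; python3 d.py 469.5 15 27
```

```text
tcp [ 471.7 -118.4  259.7] [180.  -29.8  90.2] gap 69.9 F [-0.3  0.1  0.2] M [-0.24  0.   -0.04] j [-30.    3.6 107.9  25.5  85.  -36.2]
grasp now [471.4 -41.4 125.2] delta/150 [ 0.001 -0.011  0.755]
```

```bash

python3 -m jog '[{"tx":0,"ty":-0.01,"tz":0.15,"ax":0,"ay":0,"az":0,"hand":0.82},{"tx":0,"ty":-0.01,"tz":0.33,"ax":0,"ay":0,"az":0,"hand":0.82},{"tx":0,"ty":-0.01,"tz":0.48,"ax":0,"ay":0,"az":0,"hand":0.82},{"tx":0,"ty":-0.01,"tz":0.56,"ax":0,"ay":0,"az":0,"hand":0.82},{"tx":0,"ty":-0.01,"tz":0.56,"ax":0,"ay":0,"az":0,"hand":0.82}]'
python3 -m jog '[{"tx":0,"ty":0,"tz":0,"ax":0,"ay":0,"az":0,"hand":0.82}]'
python3 d.py 469.5 15 27
python3 - <<'E'
from h import *
snap('wrist','w15.png'); snap('scene','c15.png')
E
```

```text
time: 15.2
tool_pos: [468.5, -74.5, 184.5]
tcp_rot: [-179.8, -30.0, 90.2]
ft_force: [-0.5, 0.2, 0.4]
finger_gap: 70.0
time: 15.28
tool_pos: [469.8, -76.0, 186.7]
tcp_rot: [-180.0, -29.9, 90.3]
ft_force: [0.8, -0.7, 0.4]
finger_gap: 70.3
tcp [469.8 -76.  186.7] [-180.   -29.9   90.3] gap 70.3 F [ 0.8 -0.7  0.4] M [-0.26  0.02 -0.  ] j [-25.9   7.8 112.3  27.5  75.8 -36.8]
grasp now [469.4   1.3  52.3] delta/150 [-0.005  0.001  0.192]
```

View pics/w15.png

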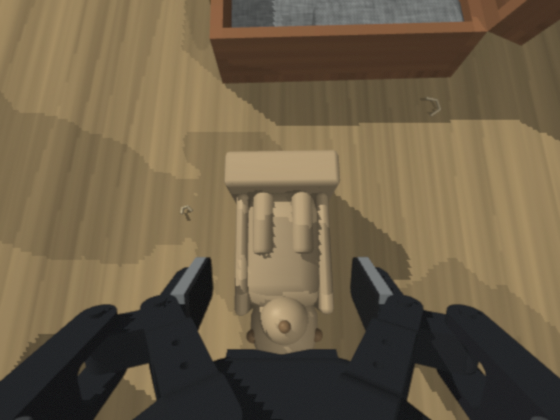

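View pics/c15.png

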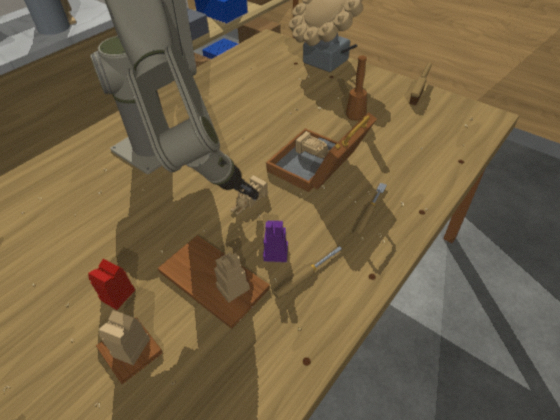

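The hare is centred at column 282 between the fingertips at 210 and 353. I advance the last 28 mm and grip.

```bash

python3 -m jog '[{"tx":0,"ty":0,"tz":0.05,"ax":0,"ay":0,"az":0,"hand":0.82},{"tx":0,"ty":0,"tz":0.1,"ax":0,"ay":0,"az":0,"hand":0.82},{"tx":0,"ty":0,"tz":0.15,"ax":0,"ay":0,"az":0,"hand":0.82},{"tx":0,"ty":0,"tz":0.185,"ax":0,"ay":0,"az":0,"hand":0.82},{"tx":0,"ty":0,"tz":0.185,"ax":0,"ay":0,"az":0,"hand":0.82}]' 60
python3 d.py 469.5 15 27
python3 -m jog '[{"tx":0,"ty":0,"tz":0,"ax":0,"ay":0,"az":0,"hand":0.65},{"tx":0,"ty":0,"tz":0,"ax":0,"ay":0,"az":0,"hand":0.5},{"tx":0,"ty":0,"tz":0,"ax":0,"ay":0,"az":0,"hand":0.5},{"tx":0,"ty":0,"tz":0,"ax":0,"ay":0,"az":0,"hand":0.45},{"tx":0,"ty":0,"tz":0,"ax":0,"ay":0,"az":0,"hand":0.45}]' 90
python3 d.py 469.5 15 27
python3 - <<'E'
from h import *
snap('wrist','w16.png')
E
```

```text
time: 15.8
tool_pos: [468.7, -62.0, 160.5]
tcp_rot: [-179.8, -30.0, 90.1]
ft_force: [-0.1, 0.9, -0.2]
finger_gap: 70.0
tcp [468.7 -62.  160.5] [-179.8  -30.    90.1] gap 70.0 F [-0.1  0.9 -0.2] M [-0.25  0.06  0.04] j [-24.5  10.  113.3  28.4  72.6 -37.2]
grasp now [468.1  15.5  26.3] delta/150 [-0.001  0.01  -0.006]
time: 16.22
tool_pos: [469.8, -63.1, 162.3]
tcp_rot: [180.0, -29.9, 90.2]
ft_force: [0.2, -1.0, 1.2]
finger_gap: 48.5
tcp [469.8 -63.1 162.3] [180.  -29.9  90.2] gap 48.5 F [ 0.2 -1.   1.2] M [-0.37  0.03 -0.04] j [-24.6   9.9 113.2  28.4  72.7 -37.2]
grasp now [469.6  14.3  28. ] delta/150 [ 0.001 -0.001  0.008]
```

View pics/w16.png

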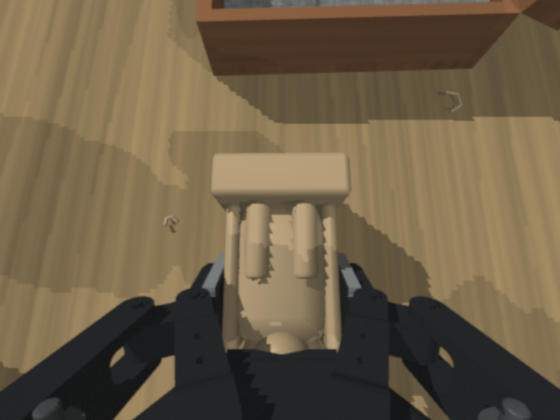

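The flanks are gripped at a 48.5 mm gap. I plan the stand-up swing before moving.

```bash
python3 - <<'E'
from ik import *
def go(gp,az,tilt,q0): # tilt from vertical toward az
    return ik(gp,az,90-tilt,q0)
q=np.array([-24.6,9.9,113.2,28.4,72.7])
for gp,az,t in [((470,14,28),-90,-30),((470,-20,170),-90,-30),((480,-60,230),-90,-30),((480,-90,230),-90,-1),((490,-120,230),-90,30),((500,-150,230),-92,60),((522,-273,200),-95,60),((522,-273,120),-95,60),((522,-273,77),-95,60)]:
    q,c,T=go(gp,az,t,q); print(gp,t,q.round(1),round(c,3),T.round(0))
E
```

```text
(470, 14, 28) -30 [-24.7   9.9 113.1  28.4  72.8] 0.0 [470. -63. 162.]
(470, -20, 170) -30 [-28.2  -1.1 107.6  26.2  88.8] 0.0 [470. -97. 304.]
(480, -60, 230) -30 [-31.4  -0.4 100.4  25.4  96.1] 0.0 [ 480. -137.  364.]
(480, -90, 230) -1 [-17.3  -9.3 103.9   1.   85.7] 0.0 [480. -93. 385.]
(490, -120, 230) 30 [  0.3  -6.9 106.7 -30.4  81.7] 0.0 [490. -42. 364.]
(500, -150, 230) 60 [ 10.9   7.6 106.3 -57.6  88.5] 0.0 [505. -16. 308.]
(522, -273, 200) 60 [ -2.6  12.6 104.2 -61.9  78.8] 0.0 [ 534. -139.  278.]
(522, -273, 120) 60 [ -2.6  20.7 104.6 -63.6  75. ] 0.0 [ 534. -139.  198.]
(522, -273, 77) 60 [ -2.6  25.6 104.  -64.8  73.1] 0.0 [ 534. -139.  154.]
```

```bash

python3 -m jog '[{"tx":0.02,"ty":0,"tz":-0.035,"ax":0,"ay":0,"az":0,"hand":0.45},{"tx":0.1,"ty":0,"tz":-0.17,"ax":0,"ay":0,"az":0,"hand":0.45},{"tx":0.2,"ty":0,"tz":-0.35,"ax":0,"ay":0,"az":0,"hand":0.45},{"tx":0.32,"ty":0,"tz":-0.56,"ax":0,"ay":0,"az":0,"hand":0.45},{"tx":0.45,"ty":0,"tz":-0.78,"ax":0,"ay":0,"az":0,"hand":0.45}]' 90
python3 -m jog '[{"tx":0.08,"ty":0,"tz":-0.15,"ax":0,"ay":0,"az":0,"hand":0.45},{"tx":0.16,"ty":0,"tz":-0.28,"ax":0,"ay":0,"az":0,"hand":0.45},{"tx":0.2,"ty":0,"tz":-0.35,"ax":0,"ay":0,"az":0,"hand":0.45},{"tx":0.2,"ty":0,"tz":-0.35,"ax":0,"ay":0,"az":0,"hand":0.45}]'
python3 d.py 480 -60 230
python3 - <<'E'
from h import *
snap('wrist','w17.png')
E
```

```text
time: 16.68
tool_pos: [468.6, -62.5, 297.7]
tcp_rot: [-179.8, -30.0, 90.1]
ft_force: [1.6, -0.8, -2.0]
finger_gap: 49.1
time: 17.02
tool_pos: [470.2, -63.2, 360.7]
tcp_rot: [179.7, -29.9, 90.4]
ft_force: [-0.1, -0.7, -1.8]
finger_gap: 48.8
tcp [470.2 -63.2 360.7] [179.7 -29.9  90.4] gap 48.8 F [-0.1 -0.7 -1.8] M [-0.37  0.03 -0.06] j [-24.6  -6.3 106.5  27.   92.8 -26.6]
grasp now [470.6  14.  226.2] delta/150 [-0.415  0.061 -0.267]
```

View pics/w17.png

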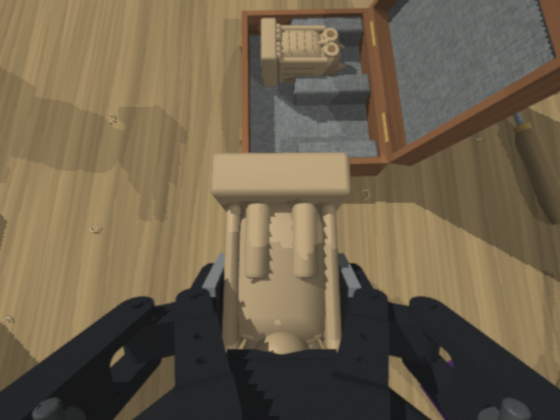

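The hold is firm and the hare hasn't shifted; the load is about 1.8 N. Now I swing it upright in three 30° steps.

```bash

python3 -m jog '[{"tx":0.035,"ty":0.01,"tz":-0.012,"ax":0,"ay":-0.12,"az":0,"hand":0.45},{"tx":0.07,"ty":0.03,"tz":-0.024,"ax":0,"ay":-0.26,"az":0,"hand":0.45},{"tx":0.1,"ty":0.04,"tz":-0.036,"ax":0,"ay":-0.4,"az":0,"hand":0.45},{"tx":0.135,"ty":0.05,"tz":-0.05,"ax":0,"ay":-0.54,"az":0,"hand":0.45},{"tx":0.17,"ty":0.065,"tz":-0.06,"ax":0,"ay":-0.667,"az":0,"hand":0.45}]'
python3 -m jog '[{"tx":0.02,"ty":0.01,"tz":0.03,"ax":0,"ay":-0.13,"az":0,"hand":0.45},{"tx":0.05,"ty":0.03,"tz":0.055,"ax":0,"ay":-0.27,"az":0,"hand":0.45},{"tx":0.07,"ty":0.04,"tz":0.08,"ax":0,"ay":-0.4,"az":0,"hand":0.45},{"tx":0.095,"ty":0.05,"tz":0.11,"ax":0,"ay":-0.54,"az":0,"hand":0.45},{"tx":0.12,"ty":0.065,"tz":0.14,"ax":0,"ay":-0.667,"az":0,"hand":0.45}]'
python3 d.py 490 -106 226
python3 -m jog '[{"tx":0.035,"ty":0.01,"tz":0.07,"ax":0,"ay":-0.13,"az":0,"hand":0.45},{"tx":0.07,"ty":0.03,"tz":0.14,"ax":0,"ay":-0.27,"az":0,"hand":0.45},{"tx":0.1,"ty":0.04,"tz":0.21,"ax":0,"ay":-0.4,"az":0,"hand":0.45},{"tx":0.135,"ty":0.05,"tz":0.27,"ax":0,"ay":-0.54,"az":0,"hand":0.45},{"tx":0.17,"ty":0.065,"tz":0.34,"ax":0,"ay":-0.667,"az":0,"hand":0.45}]'
python3 -m jog '[{"tx":0,"ty":0,"tz":0,"ax":0,"ay":0,"az":0,"hand":0.45}]'
python3 d.py 500 -166 226
python3 - <<'E'
from h import *
snap('side','s18.png');snap('scene','c18.png')
E
```

```text
time: 17.48
tool_pos: [478.8, -45.3, 375.9]
tcp_rot: [-179.8, 0.3, 90.2]
ft_force: [-0.3, 0.4, -1.7]
finger_gap: 48.8
time: 17.9
tool_pos: [488.3, -27.0, 354.4]
tcp_rot: [-179.8, 30.4, 90.4]
ft_force: [-0.6, -0.4, -1.8]
finger_gap: 48.9
tcp [488.3 -27.  354.4] [-179.8   30.4   90.4] gap 48.9 F [-0.6 -0.4 -1.8] M [0.38 0.03 0.07] j [  2.2  -6.4 107.3 -30.7  81.7   7.1]
grasp now [ 488.3 -105.3  220.6] delta/150 [-0.022  0.011 -0.029]
time: 18.32
tool_pos: [497.8, -30.5, 297.2]
tcp_rot: [-179.5, 60.4, 90.8]
ft_force: [-0.2, -0.0, -1.6]
finger_gap: 49.1
time: 18.4
tool_pos: [496.4, -30.6, 293.4]
tcp_rot: [-178.6, 60.4, 91.6]
ft_force: [-0.5, 0.3, -2.8]
finger_gap: 48.7
tcp [496.4 -30.6 293.4] [-178.6   60.4   91.6] gap 48.7 F [-0.5  0.3 -2.8] M [ 0.72  0.   -0.  ] j [  9.6   6.4 109.5 -59.3  85.2  26.3]
grasp now [ 496.3 -165.3  216.8] delta/150 [-0.056  0.024 -0.026]
```

View pics/s18.png

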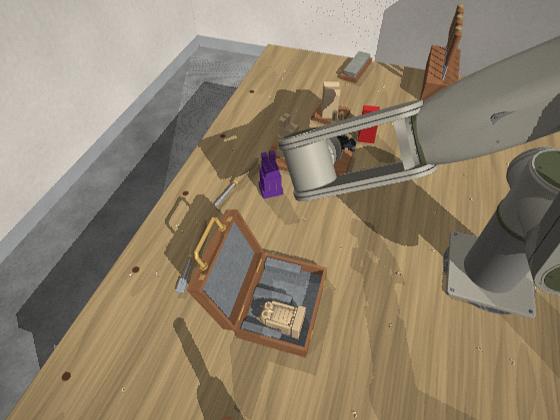

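View pics/c18.png

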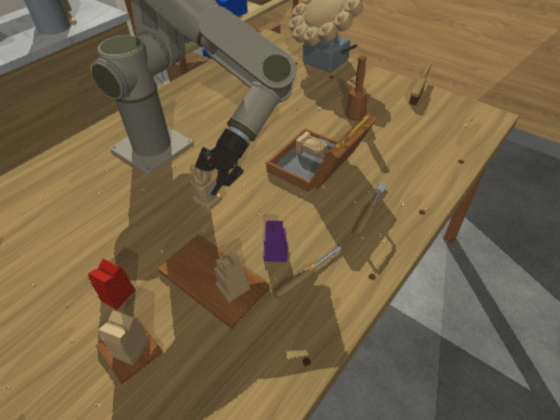

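```bash
python3 -m jog '[{"tx":0,"ty":0,"tz":0,"ax":0,"ay":0,"az":0,"hand":0.45}]'; python3 d.py 522 -273 220; python3 - <<'E'
from ik import *
for z in (220,77): print(ik((522,-273,z),-90,30,[-3,12,104,-62,78])[0].round(1))
E
```

```text
time: 18.58
tool_pos: [498.5, -30.8, 299.7]
tcp_rot: [-179.8, 59.9, 90.4]
ft_force: [0.2, 0.1, -1.4]
finger_gap: 49.1
tcp [498.5 -30.8 299.7] [-179.8   59.9   90.4] gap 49.1 F [ 0.2  0.1 -1.4] M [0.61 0.01 0.  ] j [  9.4   5.9 109.1 -59.   85.1  26. ]
grasp now [ 498.9 -164.9  222. ] delta/150 [-0.351  0.151  0.63 ]
[ -2.6   7.1 108.1 -63.3  75.6]
[ -2.6  22.6 108.2 -67.8  69.1]
```

```bash

python3 -m jog '[{"tx":-0.06,"ty":0.025,"tz":0.11,"ax":0,"ay":0,"az":0,"hand":0.45},{"tx":-0.14,"ty":0.06,"tz":0.25,"ax":0,"ay":0,"az":0,"hand":0.45},{"tx":-0.22,"ty":0.1,"tz":0.4,"ax":0,"ay":0,"az":0,"hand":0.45},{"tx":-0.3,"ty":0.13,"tz":0.54,"ax":0,"ay":0,"az":0,"hand":0.45},{"tx":-0.35,"ty":0.15,"tz":0.63,"ax":0,"ay":0,"az":0,"hand":0.45}]'
python3 -m jog '[{"tx":0,"ty":0,"tz":0,"ax":0,"ay":0,"az":0,"hand":0.45},{"tx":0,"ty":0,"tz":0,"ax":0,"ay":0,"az":0,"hand":0.45}]'
python3 d.py 522 -273 110
python3 - <<'E'
from h import *
s=snap('side','s19.png');np.savez('s19.npz',**s);s=snap('scene','c19.png');np.savez('c19.npz',**s)
E
```

```text
time: 19.0
tool_pos: [522.0, -141.1, 300.4]
tcp_rot: [179.6, 60.0, 89.8]
ft_force: [-0.0, 0.5, -2.0]
finger_gap: 48.9
time: 19.17
tool_pos: [521.5, -139.9, 299.8]
tcp_rot: [179.7, 60.0, 89.8]
ft_force: [-0.3, 0.4, -2.2]
finger_gap: 48.7
tcp [ 521.5 -139.9  299.8] [179.7  60.   89.8] gap 48.7 F [-0.3  0.4 -2.2] M [0.64 0.02 0.04] j [ -2.8   6.7 108.2 -63.3  75.5  20.8]
grasp now [ 521.8 -274.1  222.3] delta/150 [ 0.652 -0.001  0.368]
```

View pics/c19.png

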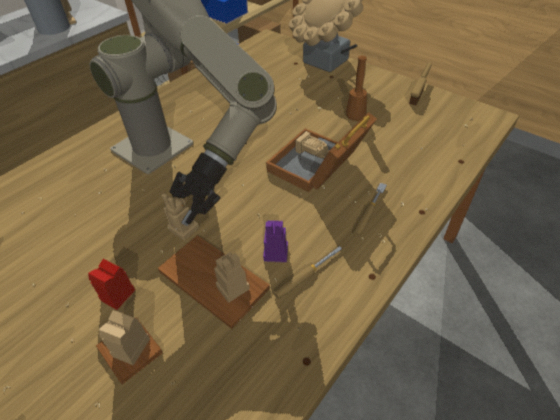

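View pics/s19.png

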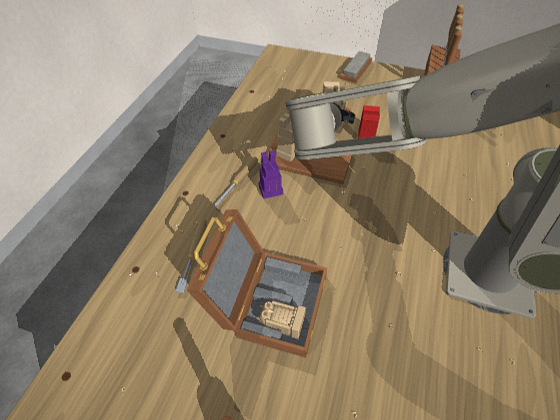

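```bash
python3 - <<'E'
from h import *
s=dict(np.load('c19.npz'));w=pts(s)
m=(abs(w[:,:,0]-522)<50)&(w[:,:,1]<-240)&(w[:,:,1]>-330)&(w[:,:,2]>120)&(w[:,:,2]<330)
P=w[m];print(m.sum(),P.min(0).round(0),P.max(0).round(0))
v,u=np.where(m);print(u.min(),u.max(),v.min(),v.max())
im=s['pixels'][v.min()-10:v.max()+10,u.min()-10:u.max()+10];cv2.imwrite('pics/crop19.png',cv2.resize(im[:,:,::-1],None,fx=7,fy=7,interpolation=cv2.INTER_CUBIC)[:600,:800])
for z0 in range(160,300,8):
    q=P[abs(P[:,2]-z0)<4]
    if len(q)>3: print(z0,len(q),'x',np.percentile(q[:,0],[5,95]).round(0),'y',np.percentile(q[:,1],[2,50]).round(1))
E
```

```text
1182 [ 472. -302.  168.] [ 572. -240.  302.]
162 201 187 239
168 18 x [500. 554.] y [-300.1 -291.2]
176 71 x [508. 555.] y [-301.3 -289.8]
184 121 x [503. 553.] y [-300.9 -291.9]
192 53 x [505. 552.] y [-299.4 -285.8]
200 37 x [514. 549.] y [-300.1 -292.6]
208 35 x [504. 549.] y [-301.1 -296.5]
216 47 x [505. 561.] y [-300.6 -294.1]
224 61 x [515. 561.] y [-300.3 -289.7]
232 94 x [516. 563.] y [-300.7 -278.1]
240 117 x [503. 563.] y [-299.9 -274.5]
248 158 x [478. 561.] y [-297.7 -263.3]
256 108 x [475. 566.] y [-299.7 -250.1]
264 71 x [518. 542.] y [-299.9 -282. ]
272 82 x [516. 539.] y [-297. -278.]
280 28 x [514. 541.] y [-296.6 -293.7]
288 25 x [513. 541.] y [-297.3 -294.7]
296 42 x [512. 539.] y [-296.6 -293.4]
```

View pics/crop19.png

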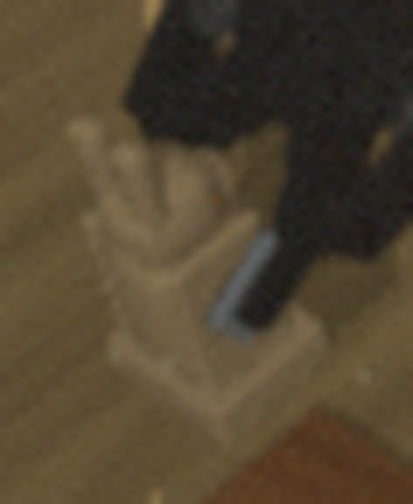

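The hare hangs vertical: back face at y≈-300 all the way up, underside z≈168, top 302. That agrees with the 134 mm height. I lower it towards the board.

```bash

python3 -m jog '[{"tx":0.06,"ty":0,"tz":0.1,"ax":0,"ay":0,"az":0,"hand":0.45},{"tx":0.16,"ty":0,"tz":0.28,"ax":0,"ay":0,"az":0,"hand":0.45},{"tx":0.27,"ty":0,"tz":0.47,"ax":0,"ay":0,"az":0,"hand":0.45},{"tx":0.36,"ty":0,"tz":0.62,"ax":0,"ay":0,"az":0,"hand":0.45},{"tx":0.42,"ty":0,"tz":0.73,"ax":0,"ay":0,"az":0,"hand":0.45}]'
python3 -m jog '[{"tx":0,"ty":0,"tz":0,"ax":0,"ay":0,"az":0,"hand":0.45},{"tx":0,"ty":0,"tz":0,"ax":0,"ay":0,"az":0,"hand":0.45}]'
python3 d.py 522 -273 76
python3 - <<'E'
from h import *
s=snap('scene','c20.png');np.savez('c20.npz',**s);w=pts(s)
m=(abs(w[:,:,0]-522)<50)&(w[:,:,1]<-240)&(w[:,:,1]>-330)&(w[:,:,2]>28)&(w[:,:,2]<330)
P=w[m];print(m.sum(),P.min(0).round(0),P.max(0).round(0))
E
```

```text
time: 19.68
tool_pos: [521.1, -201.9, 187.0]
tcp_rot: [-179.8, 60.0, 90.4]
ft_force: [0.4, -0.2, -1.4]
finger_gap: 48.8
time: 19.85
tool_pos: [521.4, -201.7, 188.6]
tcp_rot: [-179.8, 60.0, 90.4]
ft_force: [-0.1, -0.2, -1.1]
finger_gap: 48.6
tcp [ 521.4 -201.7  188.6] [-179.8   60.    90.4] gap 48.6 F [-0.1 -0.2 -1.1] M [ 0.64 -0.05  0.03] j [ -9.6  18.4 108.8 -70.1  65.3  30.1]
grasp now [ 521.7 -336.   111.2] delta/150 [ 0.413  0.004 -0.247]
1232 [ 472. -330.   53.] [ 572. -240.  213.]
```

View pics/c20.png

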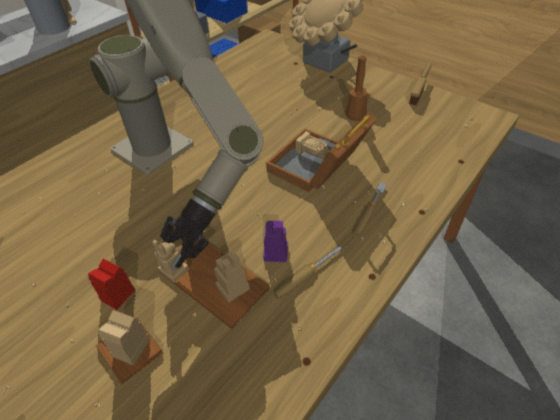

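I used the wrong tilted axes, so the tool drifted 62 mm in -y. It is still clear of everything, with the underside at about z=56. I correct sideways first, then descend.

```bash

python3 -m jog '[{"tx":0.06,"ty":0,"tz":-0.1,"ax":0,"ay":0,"az":0,"hand":0.45},{"tx":0.14,"ty":0,"tz":-0.24,"ax":0,"ay":0,"az":0,"hand":0.45},{"tx":0.208,"ty":0,"tz":-0.361,"ax":0,"ay":0,"az":0,"hand":0.45},{"tx":0.29,"ty":0,"tz":-0.316,"ax":0,"ay":0,"az":0,"hand":0.45},{"tx":0.34,"ty":0,"tz":-0.286,"ax":0,"ay":0,"az":0,"hand":0.45}]'
python3 -m jog '[{"tx":0,"ty":0,"tz":0,"ax":0,"ay":0,"az":0,"hand":0.45},{"tx":0,"ty":0,"tz":0,"ax":0,"ay":0,"az":0,"hand":0.45}]'
python3 d.py 522 -273 76
python3 - <<'E'
from h import *
s=snap('scene','c21.png');np.savez('c21.npz',**s);w=pts(s)
m=(abs(w[:,:,0]-522)<50)&(w[:,:,1]<-240)&(w[:,:,1]>-330)&(w[:,:,2]>26)&(w[:,:,2]<330)
P=w[m];print(m.sum(),P.min(0).round(0),P.max(0).round(0))
v,u=np.where(m)
im=s['pixels'][v.min()-20:v.max()+20,u.min()-20:u.max()+20];cv2.imwrite('pics/crop21.png',cv2.resize(im[:,:,::-1],None,fx=6,fy=6,interpolation=cv2.INTER_CUBIC)[:600,:800])
E
```

```text
time: 20.32
tool_pos: [523.2, -137.5, 168.3]
tcp_rot: [179.5, 60.1, 90.0]
ft_force: [0.2, 0.3, -1.6]
finger_gap: 48.8
time: 20.48
tool_pos: [521.7, -139.5, 166.8]
tcp_rot: [-180.0, 60.1, 90.2]
ft_force: [-0.7, 0.4, -1.6]
finger_gap: 48.8
tcp [ 521.7 -139.5  166.8] [-180.    60.1   90.2] gap 48.8 F [-0.7  0.4 -1.6] M [ 0.63 -0.01 -0.  ] j [ -2.7  21.  108.6 -67.7  69.4  34.7]
grasp now [ 522.2 -273.8   89.5] delta/150 [ 0.081 -0.001  0.04 ]
961 [ 472. -322.   26.] [ 571. -240.  172.]
```

View pics/crop21.png

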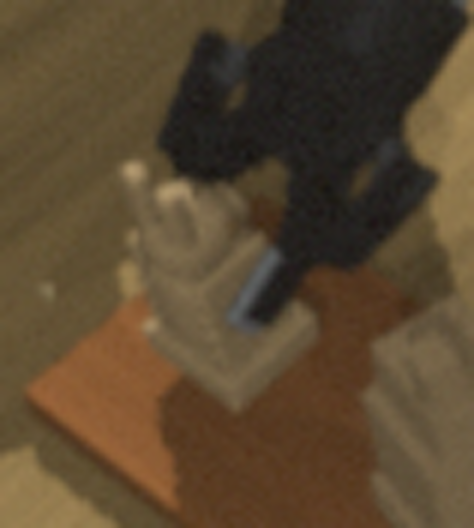

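The hare is over the middle of the free end, about 15 mm above the board. I go down 11 mm and then creep.

```bash

python3 -m jog '[{"tx":0.02,"ty":0,"tz":0.012,"ax":0,"ay":0,"az":0,"hand":0.45},{"tx":0.04,"ty":0,"tz":0.024,"ax":0,"ay":0,"az":0,"hand":0.45},{"tx":0.064,"ty":0,"tz":0.037,"ax":0,"ay":0,"az":0,"hand":0.45},{"tx":0.064,"ty":0,"tz":0.037,"ax":0,"ay":0,"az":0,"hand":0.45},{"tx":0.064,"ty":0,"tz":0.037,"ax":0,"ay":0,"az":0,"hand":0.45}]'
python3 d.py 522 -273 75
python3 -m jog '[{"tx":0.006,"ty":0,"tz":0.003,"ax":0,"ay":0,"az":0,"hand":0.45},{"tx":0.012,"ty":0,"tz":0.007,"ax":0,"ay":0,"az":0,"hand":0.45},{"tx":0.012,"ty":0,"tz":0.007,"ax":0,"ay":0,"az":0,"hand":0.45}]'
python3 d.py 522 -273 75
```

```text
time: 20.95
tool_pos: [521.3, -139.9, 155.0]
tcp_rot: [-179.9, 60.1, 90.3]
ft_force: [0.2, 0.5, -1.6]
finger_gap: 49.0
tcp [ 521.3 -139.9  155. ] [-179.9   60.1   90.3] gap 49.0 F [ 0.2  0.5 -1.6] M [ 0.6  -0.05  0.03] j [ -2.8  22.4 108.4 -68.1  68.9  35.9]
grasp now [ 521.7 -274.2   77.6] delta/150 [0.019 0.002 0.002]
time: 21.2
tool_pos: [521.7, -139.8, 154.1]
tcp_rot: [179.9, 60.2, 90.1]
ft_force: [-2.6, 2.4, 3.7]
finger_gap: 48.7
tcp [ 521.7 -139.8  154.1] [179.9  60.2  90.1] gap 48.7 F [-2.6  2.4  3.7] M [-0.05  0.17 -0.42] j [ -2.7  22.6 108.4 -68.2  68.9  36.1]
grasp now [ 522.2 -274.2   76.9] delta/150 [ 0.015 -0.001 -0.001]
```

```bash

python3 -m jog '[{"tx":0.006,"ty":0,"tz":0.0035,"ax":0,"ay":0,"az":0,"hand":0.45},{"tx":0.006,"ty":0,"tz":0.0035,"ax":0,"ay":0,"az":0,"hand":0.45},{"tx":0.006,"ty":0,"tz":0.0035,"ax":0,"ay":0,"az":0,"hand":0.45}]'
python3 d.py 522 -273 75
python3 - <<'E'
from h import *
s=snap('scene','c22.png');w=pts(s)
im=s['pixels'][190:290,140:240];cv2.imwrite('pics/crop22.png',cv2.resize(im[:,:,::-1],None,fx=6,fy=6,interpolation=cv2.INTER_CUBIC))
m=(abs(w[:,:,0]-522)<40)&(w[:,:,1]<-280)&(w[:,:,1]>-330)&(w[:,:,2]>26)
P=w[m]
for z0 in range(30,160,10):
    q=P[abs(P[:,2]-z0)<5]
    if len(q)>3: print(z0,len(q),np.percentile(q[:,1],[2,10,50]).round(1))
print(P[:,2].max())
E
```

```text
time: 21.45
tool_pos: [521.9, -139.8, 153.8]
tcp_rot: [179.9, 60.2, 90.0]
ft_force: [-5.0, 4.9, 10.2]
finger_gap: 48.8
tcp [ 521.9 -139.8  153.8] [179.9  60.2  90. ] gap 48.8 F [-5.   4.9 10.2] M [-0.56  0.5  -0.75] j [ -2.7  22.7 108.3 -68.3  69.   36.2]
grasp now [ 522.3 -274.3   76.9] delta/150 [ 0.015 -0.002 -0.002]
30 35 [-302.3 -302.1 -300.6]
40 75 [-302.4 -301.5 -297.9]
50 24 [-299.4 -298.6 -296.3]
60 32 [-301.2 -300.7 -296.7]
70 33 [-302.3 -300.8 -297.8]
80 42 [-301.4 -300.6 -295. ]
90 49 [-301.1 -300.5 -297.3]
100 48 [-300.  -298.5 -295.3]
110 36 [-300.3 -299.4 -294. ]
120 41 [-299.7 -299.1 -295.7]
130 31 [-297.1 -296.8 -294.5]
140 21 [-297.4 -297.2 -294.9]
150 42 [-297.4 -296.9 -293.8]
157.98194827151698
```

View pics/crop22.png

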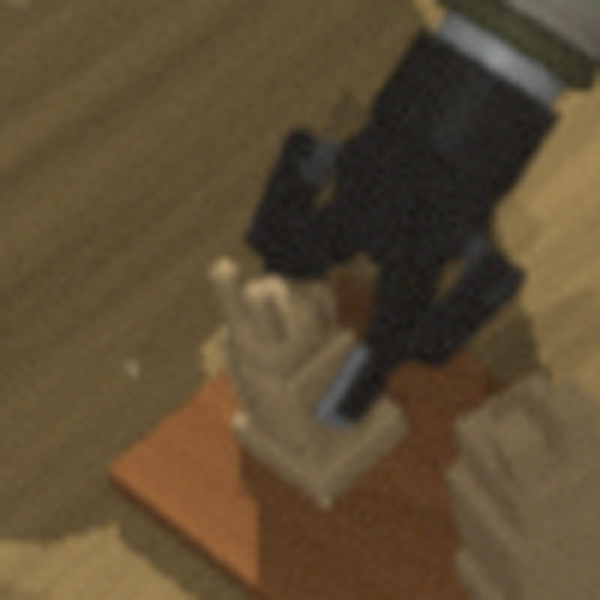

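The foot is on the board (10 N contact, 121 mm² to 150 mm column vertical within noise). I soften the grip so it seats, then open.

```bash

python3 -m jog '[{"tx":-0.004,"ty":0,"tz":-0.002,"ax":0,"ay":0,"az":0,"hand":0.5},{"tx":-0.004,"ty":0,"tz":-0.002,"ax":0,"ay":0,"az":0,"hand":0.55},{"tx":-0.004,"ty":0,"tz":-0.002,"ax":0,"ay":0,"az":0,"hand":0.58},{"tx":-0.004,"ty":0,"tz":-0.002,"ax":0,"ay":0,"az":0,"hand":0.6},{"tx":-0.004,"ty":0,"tz":-0.002,"ax":0,"ay":0,"az":0,"hand":0.62}]' 20
python3 d.py 522 -273 75
python3 -m jog '[{"tx":0,"ty":0,"tz":0,"ax":0,"ay":0,"az":0,"hand":0.68},{"tx":0,"ty":0,"tz":0,"ax":0,"ay":0,"az":0,"hand":0.74},{"tx":0,"ty":0,"tz":0,"ax":0,"ay":0,"az":0,"hand":0.8},{"tx":0,"ty":0,"tz":0,"ax":0,"ay":0,"az":0,"hand":0.82},{"tx":0,"ty":0,"tz":0,"ax":0,"ay":0,"az":0,"hand":0.82}]'
python3 d.py 522 -273 75
python3 - <<'E'
from h import *
s=snap('scene','c23.png')
im=s['pixels'][190:290,140:240];cv2.imwrite('pics/crop23.png',cv2.resize(im[:,:,::-1],None,fx=6,fy=6,interpolation=cv2.INTER_CUBIC))
snap('wrist','w23.png')
E
```

```text
time: 21.92
tool_pos: [521.7, -139.8, 152.9]
tcp_rot: [180.0, 60.1, 90.2]
ft_force: [0.1, -0.3, -0.2]
finger_gap: 52.9
tcp [ 521.7 -139.8  152.9] [180.   60.1  90.2] gap 52.9 F [ 0.1 -0.3 -0.2] M [ 0.4   0.03 -0.02] j [ -2.8  22.7 108.4 -68.2  68.8  36.2]
grasp now [ 522.2 -274.1   75.5] delta/150 [ 0.006 -0.001 -0.005]
time: 22.33
tool_pos: [521.5, -139.8, 152.8]
tcp_rot: [-180.0, 60.1, 90.2]
ft_force: [0.1, 0.4, 0.3]
finger_gap: 70.0
tcp [ 521.5 -139.8  152.8] [-180.    60.1   90.2] gap 70.0 F [0.1 0.4 0.3] M [0.44 0.02 0.01] j [ -2.8  22.7 108.4 -68.2  68.8  36.2]
grasp now [ 522.  -274.1   75.5] delta/150 [ 0.007  0.    -0.005]
```

View pics/crop23.png

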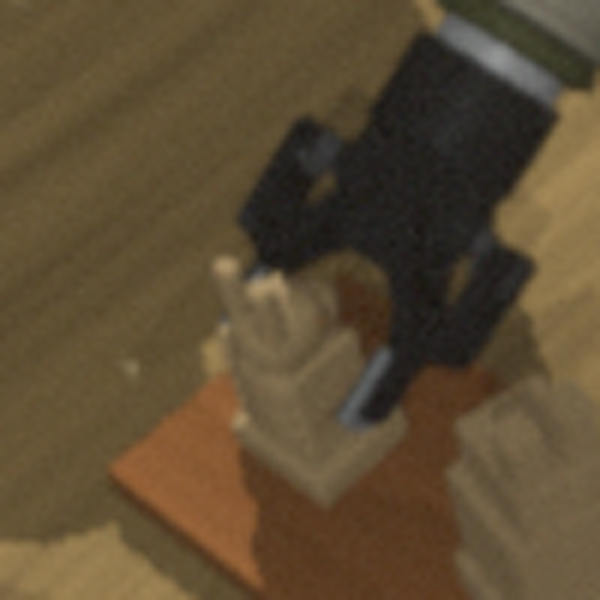

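View pics/w23.png

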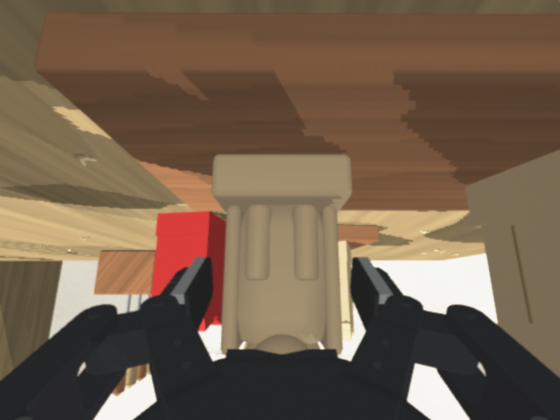

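The hare stands on its own (scene crop: foot flat on the board, fingers clear at 70 mm). I retreat straight back along the tool.

```bash

python3 -m jog '[{"tx":0,"ty":0,"tz":-0.06,"ax":0,"ay":0,"az":0,"hand":0.82},{"tx":0,"ty":0,"tz":-0.18,"ax":0,"ay":0,"az":0,"hand":0.82},{"tx":0,"ty":0,"tz":-0.34,"ax":0,"ay":0,"az":0,"hand":0.82},{"tx":0,"ty":0,"tz":-0.52,"ax":0,"ay":0,"az":0,"hand":0.82},{"tx":0,"ty":0,"tz":-0.7,"ax":0,"ay":0,"az":0,"hand":0.82}]'
python3 -m jog '[{"tx":-0.15,"ty":0,"tz":-0.15,"ax":0,"ay":0,"az":0,"hand":0.82},{"tx":-0.35,"ty":0,"tz":-0.3,"ax":0,"ay":0,"az":0,"hand":0.82},{"tx":-0.5,"ty":0,"tz":-0.4,"ax":0,"ay":0,"az":0,"hand":0.82},{"tx":-0.5,"ty":0,"tz":-0.4,"ax":0,"ay":0,"az":0,"hand":0.82},{"tx":-0.5,"ty":0,"tz":-0.4,"ax":0,"ay":0,"az":0,"hand":0.82}]'
python3 - <<'E'
from h import *
s=snap('scene','c24.png');np.savez('c24.npz',**s);s2=snap('side','s24.png');q=sense();print(q['tool_pos'],q['ft_force'])
w=pts(s)
m=(abs(w[:,:,0]-522)<45)&(w[:,:,1]<-225)&(w[:,:,1]>-330)&(w[:,:,2]>28)&(w[:,:,2]<180)
P=w[m];print(P.min(0).round(0),P.max(0).round(0))
for nm,a in [('c24','scene0')]:
    d=cv2.absdiff(s['pixels'],dict(np.load('scene0.npz'))['pixels'])
E
```

```text
time: 22.85
tool_pos: [520.9, -47.5, 206.0]
tcp_rot: [-179.9, 60.1, 90.2]
ft_force: [0.6, 0.3, -0.4]
finger_gap: 69.9
time: 23.27
tool_pos: [521.9, -33.3, 302.7]
tcp_rot: [179.4, 60.0, 89.8]
ft_force: [-0.1, -0.6, -0.8]
finger_gap: 69.9
[520.75221156 -33.91520225 299.54606176] [-0.35667102  0.70914051 -0.6543883 ]
[ 494. -302.   28.] [ 555. -248.  158.]
```

View pics/c24.png

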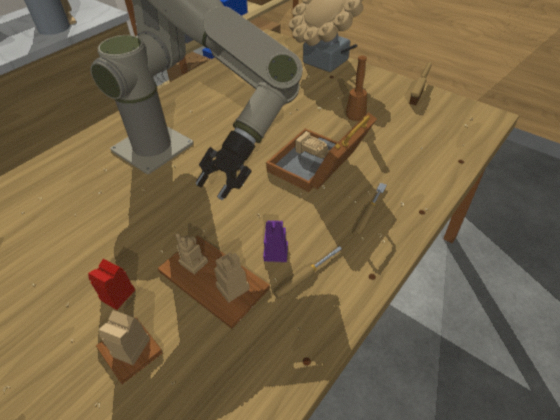

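View pics/s24.png

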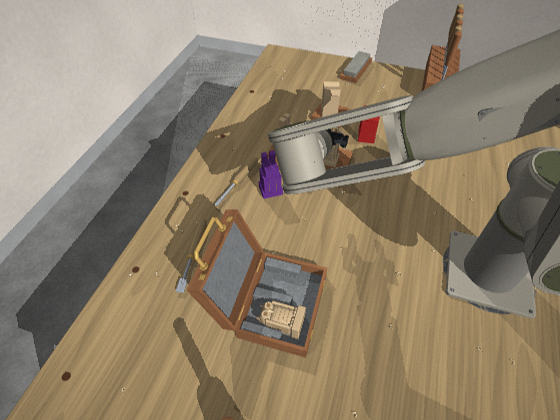

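The hare model stands at scene (190,252) beside the blank, spanning x 494 to 555 and y -302 to -248. The lid is open and the owl lies in the case. I do one last numerical check that the bystanders haven't moved, then hand in.

```bash
python3 - <<'E'
from h import *
a=dict(np.load('scene0.npz'));b=dict(np.load('c24.npz'))
d=cv2.absdiff(a['pixels'],b['pixels']).max(2)
for n,(u0,u1,v0,v1) in dict(hare_blank=(214,250,252,302),owl_blank=(100,150,310,365),purple=(262,290,220,264),red=(90,134,260,308),mallet=(345,370,55,120),gouge1=(352,390,180,236),gouge2=(274,345,245,296)).items():
    A=cv2.cvtColor(a['pixels'][v0:v1,u0:u1],cv2.COLOR_RGB2GRAY).astype(np.float32);B=cv2.cvtColor(b['pixels'][v0:v1,u0:u1],cv2.COLOR_RGB2GRAY).astype(np.float32)
    print(n,'mean diff',d[v0:v1,u0:u1].mean().round(1),'shift px',np.round(cv2.phaseCorrelate(A,B)[0],2),'med depth diff',np.median(np.abs(a['z_map']-b['z_map'])[v0:v1,u0:u1]).round(1))
q=sense();print(q['time'],q['ft_force'].round(1)); print(hand_in())
E
```

```text
hare_blank mean diff 13.1 shift px [-0.19  0.07] med depth diff 2.0
owl_blank mean diff 19.4 shift px [-0.11 -0.16] med depth diff 1.7
purple mean diff 8.8 shift px [0.07 0.58] med depth diff 2.3
red mean diff 10.2 shift px [ 0.53 -0.01] med depth diff 2.0
mallet mean diff 8.6 shift px [ 0.44 -0.19] med depth diff 4.3
gouge1 mean diff 31.3 shift px [ 0.8  -0.09] med depth diff 2.7
gouge2 mean diff 8.9 shift px [0.07 0.07] med depth diff 2.2
23.3667 [-0.4  0.7 -0.7]
the job is handed in; nothing more can be done
None
```

The job is done and handed in at 23.4 s: the hare model stands upright on the free end of the board beside the hare blank.

- **Opening:** I opened the case lid to its stop by the handle. It stays open by itself.
- **Moving the hare:** I lifted the hare out by its foot and laid it on its back on clear bench, because a foot grip could not stand it on the board. I then regripped it across the flanks, turned it upright and set it down.

**Last checks:**
- The hare stands free at about (524, -275), within 3 mm of the middle of the free end. Its back face looks vertical.
- Its top reads about 158 mm, where 154 mm is expected. I put this down to depth noise.
- The owl lies in the open case and the robot touches nothing.
- The blanks, decoys, mallet and gouges show image shifts under 1 pixel, so nothing moved visibly. The wide gouge differed most (0.8 pixel, with a larger brightness change); I put that down to the open lid's shadow but did not check it separately.

One move while lowering used the wrong tilted axes and carried the hare about 60 mm sideways in the air. It touched nothing, and I corrected it before setting the hare down.

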